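# Empty the slug tray of the bench punch

### The arm

A 7-joint arm with a two-finger parallel gripper is mounted at the origin on the work surface; the furniture and walls round the work are solid. World frame = base frame: x ahead of the robot, y to its left, z up, the work surface at z = 0. Lengths are in m, angles in rad, forces in N, time in s.
With the tool pointing down it reaches from about 0.4 to 0.875 m from the base axis. Payload 19.3 kg.
Tool frame: the origin (TCP) lies midway between the tips of the shut fingers; the grasp point (between the pads) lies 19 mm behind it; z points along the fingers, y is the direction in which the jaws open and shut (so a half turn about z gives the same grasp; the last joint's range is limited). The gripper opens to 85 mm and grips with 20 to 120 N. Pads are 22 mm wide; open, the fingers measure 114 mm over their backs; the gripper's body (76 mm by 85 mm) begins 54 mm behind the grasp point. The pads swing forward as they close: fully open they stand 13 mm farther back than shut.
Start: joints at [1.153, 0.521, -0.036, 1.599, 0.021, 1.021, -0.113], TCP at [0.213, -0.588, 0.231] pointing down, gripper open.
Joint ranges: [-2.91, 2.91], [-0.3, 2.13], [-1.5, 1.42], [0.17, 2.43], [-1.26, 4.41], [0.16, 1.93], [-2.52, 2.52]. Speed limits (rad/s): [1.89, 1.89, 2.39, 2.39, 3.01, 3.01, 3.01].

### API

Orientations are given as a rotation vector (axis times angle).
In Python, from rig import manip gives the robot as it stands. The module is installed in compiled form; this text tells all that it offers.
- The arm moves only by the tool arm_command, never from a script. Its argument "increments" is text: rows parted by semicolons, each of 7 numbers parted by spaces: the opening, from 0 (shut) to 1 (fully open), then the shift along the tool's x, y, z in mm, then the turn, a rotation vector about the tool's x, y, z in rad. In form: claw dx dy dz ax ay az; .... A call has exactly 8 rows; each row is the pose to reach, as a shift and turn from the pose commanded when the call began, along the tool's axes at that moment; what a row does not reach only later rows make up. A row lasts 1/10 s, in which the tool goes at most 50 mm and 8.59 degrees, less where a joint would pass 70% of its speed; a pose out of reach is approached as far as the arm can. A call with a gripper value outside its range is refused whole. The fingers move at their own pace and stop on an object; "newtons" is the grip in N (left out, the last holds). Time passes only in rows, so rows that repeat a pose let the fingers close, or fill a call up. It gives the time, the measured TCP pose, the force and the opening at its end, in the units of the state.
- manip.observe(): the state, without advancing time (a new reading comes with each control period).
- manip.camera(name): name is "scene" or "top"; returns (picture, depth): 384x512x3 uint8, red, green, blue; 384x512 float32, m along the optical axis (not along the pixel's ray), 0 where there is no reading.
- manip.camera_info(name): a dict with "mtx" (3x3 intrinsics, pixels), "k1" (the pictures are not rectified: a ray, as slopes to the right and down, at radius r is drawn at 1 + k1 r^2 times it, then the intrinsics apply), "rvec" (rotation vector, rad) and "tvec" (3), from world to camera coordinates, as OpenCV has them. Camera axes: x right, y down, z forward; pixel columns grow to the right and rows downward; lengths in m; the calibration is good to about 2 mm. A picture is of the moment at which its call begins. camera_info takes no time and is no camera call.
- manip.finish_job(): hands the job in, once; it reports no verdict.
The state is a dict: "time": time; "qpos": joint angles; "joint_velocities": joint speeds; "effort": joint torques, N m; "eef_pos": TCP position; "ee_rot": TCP orientation; "contact_force": force on the tool from outside, world axes, zero at the start; "wrist_torque": the same for the moment, N m; "gripper_width": opening from 0.0 (shut) to 1.0 (fully open).
Only numpy, scipy, OpenCV 4.12 (cv2) and the standard library are available. Lean on these libraries where they do the work, as an engineer would, in place of code of your own. Each camera call takes 0.05 s, during which the arm holds its last target.

### The job

Empty the bench punch's slug tray: turn the red button aside, draw the tray straight out from under the bed, tip its slugs into the round scrap tub, then slide the empty tray fully home under the bed again and turn the button closed across it. Put the stray slugs lying on the bench into the tub as well, so that no slug is left outside it; leave the tub standing and the other things on the bench alone.

Things in the scene. Friction and masses are not known exactly. Their poses are not given: they have to be found in the camera images.
- punch: grey hydraulic bench punch with a blue cylinder, fixed to the bench, 305 mm high, base 270x140 mm. Origin on the bench top. Its front, where the slug tray comes out, looks to its own -x; the tray slides along its x axis; z up. Bed: underside 42, top 71 mm above the bench, front edge at x -80 mm. The head above the bed (from z 143 up) reaches forward to x -50 mm only.
- bed_edge (a point): mouth of the tray channel: middle of its floor (base plate, 8 mm above the bench) straight below the bed's front edge; axes as the punch. The channel is 86 mm wide, 34 mm high, runs to +x, and ends at a stop 104 mm in. On the -x side low guide strips (14 mm high) go on at that width for 40 mm, then flare out to 99 mm apart at 70 mm from the edge. The base plate reaches 70 mm to -x.
- tray_home (a point): fixed point on the punch where tray_grip lies when the tray is fully home (about 1 mm off the stop): 70 mm in front (-x) of bed_edge and 54 mm above the channel floor; axes as the punch.
- tray_grip (a point): centre of the slug tray's orange grip, a tab 32 mm wide (y), 12 thick, 52 long, that slopes up and outward (-x) 40 deg from upright: take it across the 12 mm, tool leaning 40 deg, wrist away from the punch. Axes are the tray's: x from grip to pouring lip, z up. It is 24.4 mm in front of the front wall and 54.1 above the tray's underside. Aluminium tray, 0.2 kg, 80 mm wide, walls 27 high, 3 mm sheet.
- tray_lip (a point): middle of the edge of the tray's open pouring lip (no wall at this end, only a lip turned up 15 degrees), 172.4 mm from tray_grip along the tray's +x and 47.1 mm below it; axes as tray_grip. With the tray home it lies deep under the bed.
- turn_button (a joint): turn button on the punch's -y side that keeps the tray from walking out, rad: 0 = closed (its arm lies across in front of the tray's front wall, 4 mm clear), positive = counter-clockwise from above, up to 1.45 = open (arm points away from the punch). From about 1.0 on the tray passes it. It stays where it is left; about 0.06 N m turns it.
- button_wing (a point): middle of the red upright wing on the turn button, on its vertical pivot axis, 48 mm above the bench. The wing is 34 mm long, 10 thick; its top is 13.5 mm above this point, the arm's top 14.5 below it. The 10 mm wide arm runs on in line with the wing, 54 mm from the pivot. Axes turn with the button: y along the wing towards the arm's end, x across the thickness, z up.
- scrap_tub: round galvanised scrap tub, loose, 0.8 kg, 70 mm high, mouth 172 mm across outside and 165 inside, 140 mm across at the foot. Origin: centre of its underside, z up.
- slug_a_center (a point): punched steel slug, a plain disc 18 mm across and 10 mm thick, 20 g; centre of the disc, z along its axis. Starts flat on the floor of the slug tray, under the bed. May be absent (None).
- slug_b_center (a point): punched steel slug, a plain disc 18 mm across and 10 mm thick, 20 g; centre of the disc, z along its axis. Starts flat on the floor of the slug tray, under the bed. May be absent (None).
- slug_c_center (a point): punched steel slug, a plain disc 18 mm across and 10 mm thick, 20 g; centre of the disc, z along its axis. Starts flat on the floor of the slug tray, under the bed. May be absent (None).
- slug_d_center (a point): punched steel slug, a plain disc 18 mm across and 10 mm thick, 20 g; centre of the disc, z along its axis. Starts flat on the floor of the slug tray, under the bed. May be absent (None).
- stray_a_center (a point): stray slug, the same disc 18 mm across and 10 mm thick, 20 g; centre of the disc. Starts flat on the bench top, on either side of the tub. May be absent (None).
- stray_b_center (a point): stray slug, the same disc 18 mm across and 10 mm thick, 20 g; centre of the disc. Starts flat on the bench top, on either side of the tub. May be absent (None).
- stray_c_center (a point): stray slug, the same disc 18 mm across and 10 mm thick, 20 g; centre of the disc. Starts flat on the bench top, on either side of the tub. May be absent (None).
- stray_d_center (a point): stray slug, the same disc 18 mm across and 10 mm thick, 20 g; centre of the disc. Starts flat on the bench top, on either side of the tub. May be absent (None).
- oil_can: small red oil can with a bent spout, 156 mm high, loose; belongs to the bench, to be left alone. Origin: centre of its underside.
- tape_measure: yellow pocket tape measure, 62 mm high, loose; belongs to the bench, to be left alone. Origin: centre of its underside.
- marker: black and red paint marker, 120 mm long, loose; belongs to the bench, to be left alone. Origin: centre of its underside.

How it is judged:
By the outcome, as a careful person would: the job done as asked, in the order asked, and still so for the second after the job is handed in, with the robot touching nothing.
Of slug_a, slug_b, slug_c, slug_d only 2 to 4 are there at a start; the rules pass over those that are not, and their reading is None.
Of stray_a, stray_b, stray_c, stray_d only 2 to 4 are there at a start; the rules pass over those that are not, and their reading is None.
At some moment in a run one of scrap_tub, stray_a, stray_b, stray_c, stray_d may be knocked a few centimetres aside while the robot is not near it.
It also fails if it takes over 208 s, if anything falls off the work surface, if the arm or the gripper's body presses on something with over 40 N, if the wrist force passes 120 N, or if a joint passes its speed limit or range.

## Working session

There is one attempt and no reset: what is moved stays moved. The work goes in short steps, Python scripts to look and compute and a tool call to move; the robot and the scene stay as the last step left them, time stands still between calls to the robot, and variables do not carry over. Pictures are saved under pics/ and viewed, and the job is handed in when it is done.

Besides the shell and the picture viewer there is one more tool, called after ">>>" by a JSON object that holds its "method" and its "body". arm_command: Moves the arm, as the interface text tells. Its arguments: {"type":"object","properties":{"increments":{"type":"string"},"newtons":{"type":"number"}},"required":["increments"]}

```bash
mkdir -p pics; ls
python3 - <<'E'
from rig import manip
import cv2,numpy as np
print(manip.observe())
for n in ("scene","top"):
    i=manip.camera_info(n); print(n,i)
    p,d=manip.camera(n); np.savez(f"{n}0.npz",p=p,d=d)
    cv2.imwrite(f"pics/{n}0.png",cv2.resize(p[:,:,::-1],(800,600),interpolation=cv2.INTER_CUBIC))
    print((d>0).mean())
E
```

```text
pics
{'time': 0.0, 'qpos': array([ 1.15279335,  0.52200047, -0.03633953,  1.60002377,  0.02118366,
        1.0211319 , -0.11281161]), 'joint_velocities': array([ 6.14733602e-04, -6.88588182e-04,  1.33850047e-03,  1.02892631e-03,
        2.74853797e-04,  1.78227176e-03, -4.93933127e-05]), 'effort': array([ 4.70764353e-04, -9.27114415e+01,  1.98044904e+00, -3.69927120e+01,
        1.80597551e-02,  8.01047572e-03, -1.45140307e-04]), 'eef_pos': array([ 0.21287229, -0.58724895,  0.2307284 ]), 'ee_rot': array([-3.09308316e+00, -5.43349611e-01,  4.22527356e-04]), 'contact_force': array([ 0.70511955, -0.08060364,  0.80306108]), 'wrist_torque': array([ 0.00895161, -0.04951442, -0.01713398]), 'gripper_width': 0.9972360835503563}
scene {'mtx': array([[364.19650091,   0.        , 255.14196689],
       [  0.        , 364.19650091, 192.63870007],
       [  0.        ,   0.        ,   1.        ]]), 'k1': 0.036504732897246435, 'rvec': array([ 2.17813338, -0.10059557,  0.03312153]), 'tvec': array([-0.46732172,  0.06028403,  1.30567081])}
0.995880126953125
top {'mtx': array([[411.36032904,   0.        , 262.23489368],
       [  0.        , 411.36032904, 188.75934765],
       [  0.        ,   0.        ,   1.        ]]), 'k1': -0.005471328888366377, 'rvec': array([ 1.91435255, -1.79207151,  0.57943457]), 'tvec': array([-0.07898187,  0.42952716,  1.27310304])}
0.99578857421875
```

View pics/scene0.png

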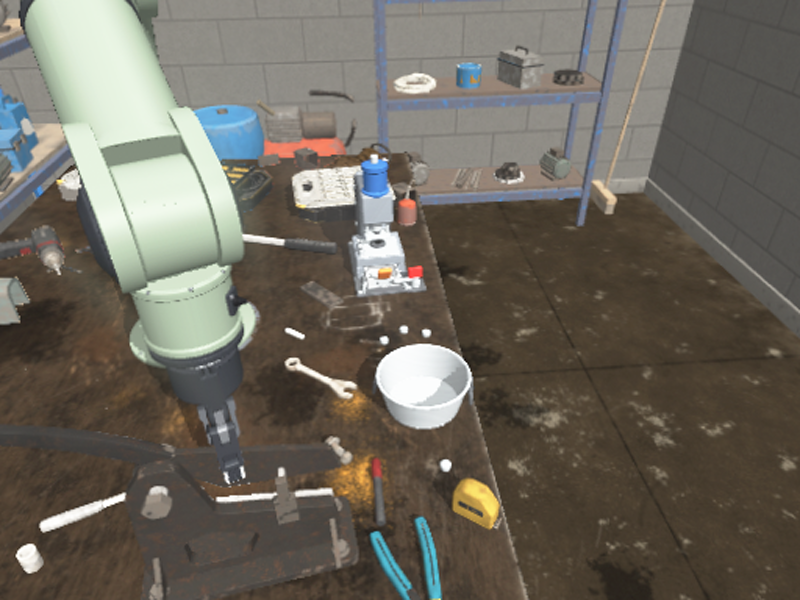

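View pics/top0.png

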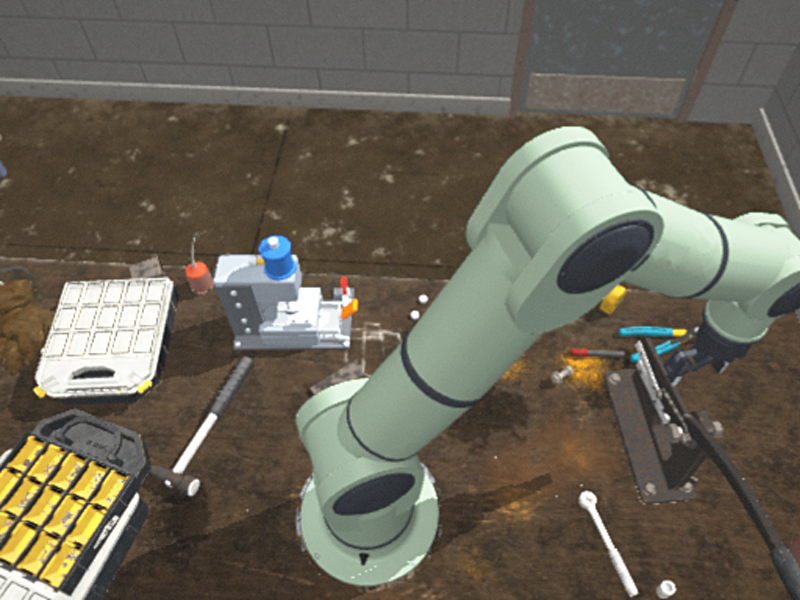

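```bash
cat > h.py <<'E'
from rig import manip
import cv2,numpy as np
from scipy.spatial.transform import Rotation as R
I={n:manip.camera_info(n) for n in("scene","top")}
def ray(n,uv):
    i=I[n];K=i["mtx"];uv=np.atleast_2d(np.asarray(uv,float))
    dst=np.array([i["k1"],0,0,0,0.])
    x=cv2.undistortPoints(uv.reshape(-1,1,2),K,dst).reshape(-1,2)
    Rm=cv2.Rodrigues(i["rvec"])[0]
    d=np.c_[x,np.ones(len(x))]@Rm
    c=-Rm.T@i["tvec"]
    return c,d
def plane(n,uv,z):
    c,d=ray(n,uv); return c+d*((z-c[2])/d[:,2])[:,None]
def back(n,uv,dep):
    c,d=ray(n,uv); return c+d*np.asarray(dep).reshape(-1,1)
def proj(n,P):
    i=I[n]
    return cv2.projectPoints(np.atleast_2d(np.asarray(P,float)),i["rvec"],i["tvec"],i["mtx"],np.array([i["k1"],0,0,0,0.]))[0].reshape(-1,2)
def cloud(n,d):
    v,u=np.mgrid[0:384,0:512]
    return back(n,np.c_[u.ravel(),v.ravel()],d.ravel()).reshape(384,512,3)
def shot(n,tag,box=None,s=None):
    p,d=manip.camera(n); np.savez(f"{n}_{tag}.npz",p=p,d=d)
    if box is not None:
        x0,y0,x1,y1=box; q=p[y0:y1,x0:x1]
    else: q=p
    s=s or min(800/q.shape[1],600/q.shape[0])
    cv2.imwrite(f"pics/{n}_{tag}.png",cv2.resize(q[:,:,::-1],None,fx=s,fy=s,interpolation=cv2.INTER_CUBIC))
    return p,d
def trace(n,uv1,n2,uv2):
    c1,d1=ray(n,uv1);c2,d2=ray(n2,uv2);d1=d1[0];d2=d2[0]
    t=np.linalg.lstsq(np.c_[d1,-d2],c2-c1,rcond=None)[0]
    a=c1+d1*t[0];b=c2+d2*t[1];return (a+b)/2,np.linalg.norm(a-b)
E
python3 - <<'E'
from h import *
for n in("scene","top"):
    z=np.load(n+"0.npz");p,d=z['p'],z['d'];C=cloud(n,d)
    crop=(215,90,290,200) if n=="scene" else (130,145,300,230)
    x0,y0,x1,y1=crop
    q=p[y0:y1,x0:x1,::-1]; s=min(800//(x1-x0),600//(y1-y0))
    cv2.imwrite(f"pics/{n}_crop.png",cv2.resize(q,None,fx=s,fy=s,interpolation=cv2.INTER_CUBIC)); print(n,s)
    hsv=cv2.cvtColor(p,cv2.COLOR_RGB2HSV)
    for nm,m in dict(red=((hsv[...,0]<6)|(hsv[...,0]>174))&(hsv[...,1]>150)&(hsv[...,2]>90),orange=(hsv[...,0]>=8)&(hsv[...,0]<18)&(hsv[...,1]>190)&(hsv[...,2]>170),blue=(abs(hsv[...,0].astype(int)-108)<8)&(hsv[...,1]>180)&(hsv[...,2]>120),yellow=(abs(hsv[...,0].astype(int)-24)<5)&(hsv[...,1]>150)&(hsv[...,2]>140),white=(hsv[...,1]<50)&(hsv[...,2]>170)).items():
        k,l,st,ce=cv2.connectedComponentsWithStats(m.astype(np.uint8))
        for j in range(1,k):
            if st[j,4]>=6 and st[j,4]<4000:
                w=np.median(C[l==j],axis=0)
                if 0.3<np.hypot(w[0],w[1])<1.1 and -.02<w[2]<.4: print(nm,st[j],ce[j].round(1),w.round(3))
E
```

```text
scene 5
red [261 170  10   8  63] [265.6 173.5] [0.52  0.107 0.05 ]
red [238 294   6  10  51] [240.3 298.8] [ 0.392 -0.447  0.015]
yellow [290 306  29  32 390] [302.1 322.3] [ 0.534 -0.546  0.04 ]
white [237  99   5   6  25] [239.1 101.1] [0.433 0.217 0.301]
white [187 106  45  27 900] [208.4 119.1] [0.295 0.596 0.072]
white [231 118  22  25 339] [241.7 132.8] [0.437 0.19  0.185]
white [260 119   3   8   9] [261.  122.1] [0.538 0.47  0.096]
white [ 226  143   43   46 1008] [244. 166.] [0.439 0.164 0.059]
white [ 29 161  10  15  70] [ 33.7 166.4] [-0.395  0.27   0.047]
white [  0 178   5  12  46] [  1.6 183.9] [-0.384  0.034  0.114]
white [238 196   7   6  16] [240.4 199.1] [ 0.415  0.019 -0.   ]
white [256 208   5   5  20] [258.1 210.3] [ 0.474 -0.065  0.008]
white [270 211   6   5  22] [272.5 212.6] [ 0.522 -0.083  0.008]
white [243 215   6   5  22] [245.5 217. ] [ 0.428 -0.1    0.009]
white [ 240  220   62   54 2285] [269.8 245.1] [ 0.491 -0.251  0.032]
white [183 229  45  26 259] [206.6 241.6] [ 0.306 -0.217  0.009]
white [139 272   6   5  23] [141.6 274.2] [ 0.235 -0.649  0.347]

[... 3414 characters left out ...]
57 270   5   5  13] [459.1 272.1] [ 0.129 -0.623  0.214]
white [434 273   3   5  11] [434.9 275.3] [ 0.113 -0.553  0.215]
white [  0 288   7   9  27] [  2.4 291.5] [0.036 0.724 0.078]
white [106 307   3   4   8] [107.  308.5] [0.022 0.407 0.029]
white [121 307   7  10  45] [123.4 311.2] [0.019 0.354 0.025]
white [439 309   3   3   6] [440.2 310.3] [ 0.084 -0.627  0.03 ]
white [414 310   4   4   9] [415.4 311.3] [ 0.078 -0.549  0.028]
white [371 314  37  68 372] [388.7 345.4] [-0.029 -0.46   0.016]
white [   0  316   89   68 1019] [ 41.2 364.1] [-0.188  0.496  0.082]
white [ 45 356   4   2   6] [ 46.5 356.5] [-0.143  0.51   0.091]
white [423 372  10   9  73] [427. 376.] [-0.109 -0.555  0.033]
```

```bash
sleep 1; ls pics
```

```text
scene0.png
scene_crop.png
top0.png
top_crop.png
```

View pics/scene_crop.png

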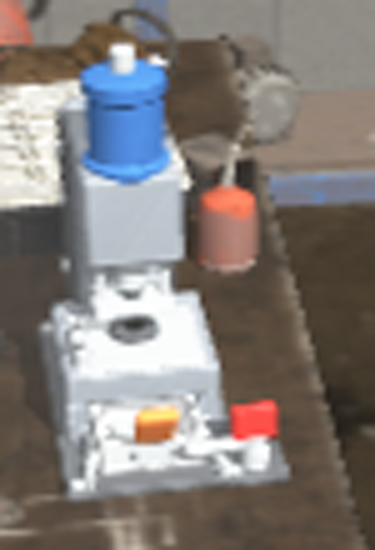

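View pics/top_crop.png

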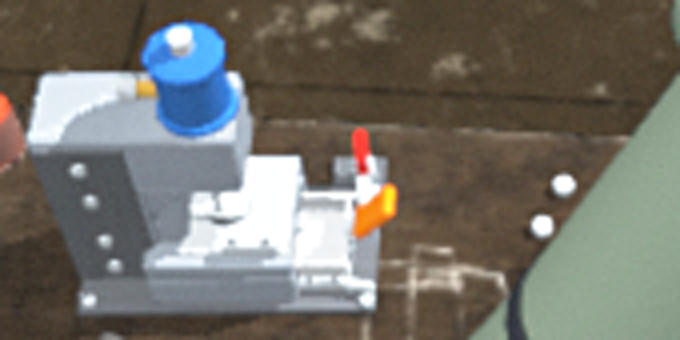

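Run:
```python
from h import *
pts={}
for n in("scene","top"):
    z=np.load(n+"0.npz");p,d=z['p'],z['d'];C=cloud(n,d)
    hsv=cv2.cvtColor(p,cv2.COLOR_RGB2HSV)
    for nm,lo,hi in (("bed",.064,.078),("base",.004,.014),("head",.19,.24)):
        m=(C[...,2]>lo)&(C[...,2]<hi)&(C[...,0]>.3)&(C[...,0]<.62)&(C[...,1]>0)&(C[...,1]<.42)&(hsv[...,1]<60)&(hsv[...,2]>120)
        m=m.astype(np.uint8)
        if m.sum()<20: continue
        k,l,st,ce=cv2.connectedComponentsWithStats(m)
        j=1+np.argmax(st[1:,4])
        P=C[l==j] if nm!="base" else C[m>0]
        r=cv2.minAreaRect((P[:,:2]*1000).astype(np.float32))
        print(n,nm,len(P),np.round(r[0],1),np.round(r[1],1),round(r[2],1),"zmed",np.median(P[:,2]).round(4))
        print("   ",cv2.boxPoints(r).round(0).tolist())
    # tub rim
    m=(C[...,2]>.062)&(C[...,2]<.08)&(abs(C[...,0]-.49)<.13)&(abs(C[...,1]+.25)<.13)
    P=C[m]
    if len(P)>30:
        e=cv2.fitEllipse((P[:,:2]*1000).astype(np.float32)); print(n,"tub",len(P),e, P[:,:2].min(0),P[:,:2].max(0))
for n,uv in (("scene",[(258.1,210.3),(272.5,212.6),(245.5,217),(284.9,297.4)]),("top",[(265.2,201),(270.5,190.7)])):
    print(n,plane(n,uv,.008).round(4).tolist())
```

```text
scene bed 357 [433.2 222.8] [120.6 134.9] 4.1 zmed 0.0697
    [[368.0, 286.0], [378.0, 151.0], [498.0, 160.0], [488.0, 294.0]]
scene base 387 [370.8 152.3] [237.2 315. ] 41.1 zmed 0.0087
    [[178.0, 193.0], [385.0, -44.0], [564.0, 112.0], [357.0, 349.0]]
scene head 205 [432.5 267.8] [ 81.4 167.2] 4.5 zmed 0.2086
    [[385.0, 348.0], [398.0, 181.0], [480.0, 188.0], [467.0, 354.0]]
scene tub 467 ((491.4583435058594, -287.46435546875), (168.64341735839844, 169.80770874023438), 165.0652313232422) [ 0.40411833 -0.3746425 ] [ 0.57938536 -0.19626966]
top bed 540 [428.7 226.2] [122.  131.1] 5.1 zmed 0.0707
    [[362.0, 286.0], [374.0, 155.0], [495.0, 166.0], [484.0, 297.0]]
top base 650 [447.9 167.8] [339.1 261.5] 78.5 zmed 0.0094
    [[286.0, 28.0], [542.0, -24.0], [610.0, 308.0], [354.0, 360.0]]
top head 766 [426.1 275.2] [ 82.3 170.7] 5.4 zmed 0.2171
    [[377.0, 356.0], [393.0, 186.0], [475.0, 194.0], [459.0, 364.0]]
scene [[0.4741, -0.0644, 0.008], [0.5227, -0.0826, 0.008], [0.4277, -0.0973, 0.008], [0.5102, -0.4465, 0.008]]
top [[0.473, -0.0588, 0.008], [0.5217, -0.076, 0.008]]
```

```bash
cat >> h.py <<'E'
def state():
    s=manip.observe(); return s,np.array(s["eef_pos"]),R.from_rotvec(s["ee_rot"])
def go(pos,Rt,claw=1.0):
    s,p,Rc=state()
    dx=Rc.inv().apply(np.asarray(pos)-p)*1000
    a=(Rc.inv()*Rt).as_rotvec()
    print("t",round(s["time"],2),"q",np.round(s["qpos"],2),"| row:",claw,*dx.round(1),*a.round(3),"| |d|",np.linalg.norm(dx).round(0),"ang",np.linalg.norm(a).round(2))
def down(yaw):  # tool z down, tool y along world heading yaw
    y=np.array([np.cos(yaw),np.sin(yaw),0]);z=np.array([0,0,-1.]);x=np.cross(y,z)
    return R.from_matrix(np.c_[x,y,z])
def best(yaw):
    s,p,Rc=state(); c=[down(yaw),down(yaw+np.pi)]
    return min(c,key=lambda r:(Rc.inv()*r).magnitude())
E
python3 - <<'E'
from h import *
s,p,Rc=state();print(Rc.as_matrix().round(3))
go([.52,.11,.2],best(np.radians(94.8)),.5)
H={}
for n in("scene","top"):
    z=np.load(n+"0.npz");C=cloud(n,z['d'])
    print(n)
    for y in np.arange(-.65,.2,.05):
        r=[]
        for x in np.arange(.2,.66,.05):
            m=(abs(C[...,0]-x)<.025)&(abs(C[...,1]-y)<.025)
            r.append(int(1000*C[m][:,2].max()) if m.any() else -999)
        print(round(y,2),r)
E
```

```text
[[ 0.94   0.341 -0.   ]
 [ 0.341 -0.94   0.001]
 [-0.    -0.001 -1.   ]]
t 0.1 q [ 1.15  0.52 -0.04  1.6   0.02  1.02 -0.11] | row: 0.5 526.4 -550.9 31.3 -0.001 0.0 0.264 | |d| 763.0 ang 0.26
scene
-0.65 [613, 593, 4, 5, 20, 21, 3, 3, 4, -999]
-0.6 [632, 619, 601, 99, 20, 20, 5, 4, 3, -999]
-0.55 [664, 637, 582, 187, 19, 20, 62, 64, 34, -999]
-0.5 [690, 637, 27, 30, 19, 3, 54, 61, 2, -999]
-0.45 [702, 3, 3, 15, 19, 4, 13, 3, 3, -999]
-0.4 [701, -999, 31, 27, 5, 4, 4, 6, 4, -999]
-0.35 [5, 4, 6, 4, 72, 75, 74, 75, 33, -999]
-0.3 [4, 5, 4, 4, 74, 20, 7, 74, 73, -999]
-0.25 [3, 4, 14, 13, 75, 73, 10, 74, 72, -999]
-0.2 [4, 12, 12, 12, 4, 75, 74, 74, -999, -999]
-0.15 [13, 14, 4, 4, 3, 2, -999, 1, 1, -999]
-0.1 [4, 4, 4, 4, 10, 11, 13, 11, 2, -999]
-0.05 [11, 13, 4, 3, 4, 11, 10, 8, 2, -999]
0.0 [2, 4, 4, 4, 4, 3, 2, 4, 2, -999]
0.05 [4, 4, 14, 14, 3, 84, 3, 4, 2, -999]
0.1 [4, 12, 14, 9, 39, 84, 63, 61, 2, -999]
0.15 [4, 16, 12, 9, 89, 72, 72, 9, 2, -999]
top
-0.65 [438, 326, 7, 4, 21, 23, 7, 8, 4, -999]
-0.6 [629, 618, -999, -999, 19, 20, 8, 6, 4, -999]
-0.55 [664, 639, 199, 185, 24, 20, 64, 71, -999, -999]
-0.5 [687, 638, 33, 30, 20, 6, 58, 64, -999, -999]
-0.45 [693, 9, 8, 8, 23, 7, 9, -999, -999, -999]
-0.4 [7, 7, 30, 23, 6, 6, 0, -999, -999, -999]
-0.35 [7, 7, 17, 8, 8, 6, -999, -999, -999, -999]
-0.3 [8, 8, 7, 8, 5, -999, -999, -999, -999, -999]
-0.25 [8, 7, 8, 7, -999, -999, -999, -999, -999, -999]
-0.2 [6, 8, -999, -999, -999, -999, -999, -999, -999, -999]
-0.15 [5, -999, -999, -999, -999, -999, -999, -3, 5, -999]
-0.1 [-999, -999, -999, -999, -999, -999, 12, 10, 4, -999]
-0.05 [-999, -999, -999, -999, 4, 14, 12, 9, 7, -999]
0.0 [-999, -999, 1, 7, 6, 6, 9, 8, 7, -999]
0.05 [-999, -999, 15, 11, 7, 84, 8, 9, 7, -999]
0.1 [-999, 15, 17, 15, 79, 89, 64, 62, 6, -999]
0.15 [-1, 15, 12, 74, 88, 77, 73, 12, 5, -999]
```

Run:
```python
from h import *
go([.5,-.25,.28],best(np.radians(94.8)),.5)
```

```text
t 0.1 q [ 1.15  0.52 -0.04  1.6   0.02  1.02 -0.11] | row: 0.5 384.9 -219.3 -49.0 -0.001 0.0 0.264 | |d| 446.0 ang 0.26
```

>>> {"method": "arm_command", "body": {"increments": "0.5 43 -24 -12 0 0 0.03; 0.5 86 -49 -24 0 0 0.06; 0.5 129 -73 -36 0 0 0.1; 0.5 172 -98 -49 0 0 0.13; 0.5 215 -122 -49 0 0 0.16; 0.5 257 -147 -49 0 0 0.2; 0.5 300 -171 -49 0 0 0.23; 0.5 385 -219 -49 0 0 0.264"}}

```text
time: 0.9
eef_pos: [0.4694, -0.2858, 0.2803]
ee_rot: [-3.139, -0.129, 0.0]
contact_force: [0.9, -1.0, -0.2]
gripper_width: 0.501
```

Run:
```python
from h import *
go([.52,.11,.16],best(np.radians(94.8)),.5)
```

```text
t 0.9 q [ 0.52  0.35 -0.1   1.74  0.04  1.05 -1.09] | row: 0.5 83.0 -390.3 120.3 -0.0 0.0 -0.001 | |d| 417.0 ang 0.0
```

>>> {"method": "arm_command", "body": {"increments": "0.5 10 -45 0 0 0 0; 0.5 20 -90 0 0 0 0; 0.5 30 -135 10 0 0 0; 0.5 40 -180 20 0 0 0; 0.5 50 -225 40 0 0 0; 0.5 60 -270 60 0 0 0; 0.5 70 -320 80 0 0 0; 0.5 77 -360 100 0 0 0"}}

```text
time: 1.7
eef_pos: [0.5152, 0.0791, 0.18]
ee_rot: [-3.139, -0.131, -0.001]
contact_force: [2.1, -0.4, 0.5]
gripper_width: 0.498
```

Run:
```python
from h import *
p,d=shot("top","1",(130,120,330,250))
p,d=shot("scene","1",(200,90,300,220))
go([.52,.11,.12],best(np.radians(94.8)),.5)
s,q,Rc=state()
for n in("scene","top"): print(n,proj(n,[q,q+Rc.apply([0,.03,0]),q-Rc.apply([0,.03,0])]).round(1).tolist())
```

```text
t 1.8 q [-0.09  0.44 -0.24  1.92  0.14  0.81 -1.88] | row: 0.5 8.9 -25.8 58.1 -0.002 0.003 0.008 | |d| 64.0 ang 0.01
scene [[264.9, 146.8], [266.6, 150.7], [263.3, 143.0]]
top [[225.4, 161.7], [234.0, 161.5], [216.8, 161.8]]
```

View pics/scene_1.png

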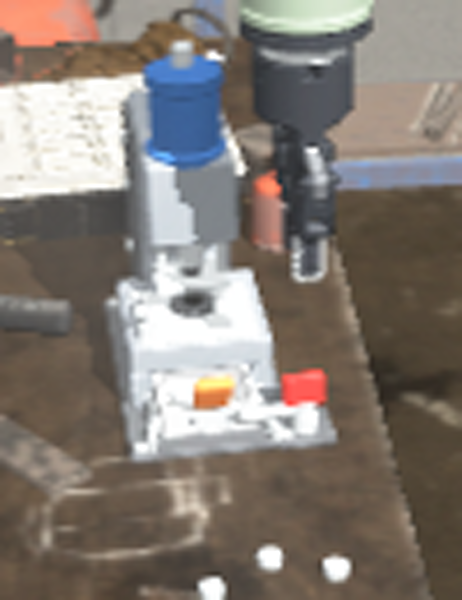

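View pics/top_1.png

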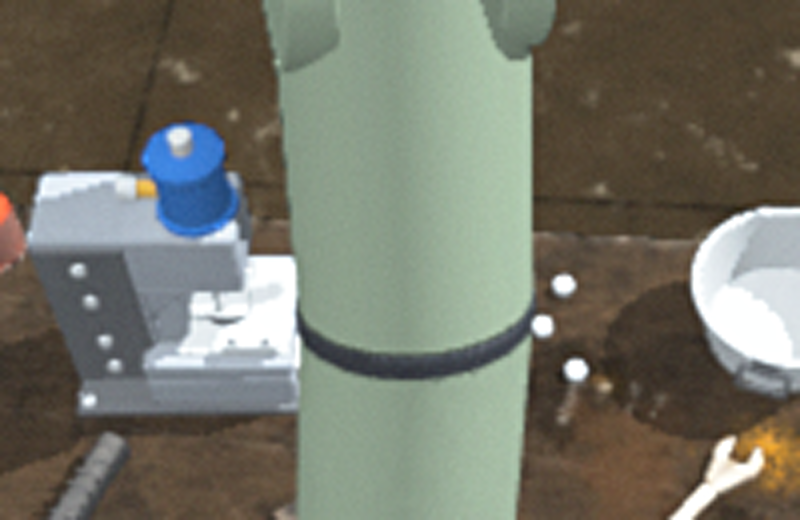

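>>> {"method": "arm_command", "body": {"increments": "0.5 5 -31 20 0 0 0; 0.5 5 -31 50 0 0 0; 0.5 5 -31 80 0 0 0; 0.5 5 -31 100 0 0 0; 0.5 5 -31 115 0 0 0; 0.5 5 -31 115 0 0 0; 0.5 5 -31 115 0 0 0; 0.5 5 -31 115 0 0 0"}}

```text
time: 2.6
eef_pos: [0.5179, 0.1085, 0.0664]
ee_rot: [-3.139, -0.131, -0.002]
contact_force: [0.9, -0.4, 0.4]
gripper_width: 0.502
```

Run:
```python
from h import *
p,d=shot("scene","2",(225,110,305,200))
go([.52,.11,.038],best(np.radians(94.8)),.5)
s,q,Rc=state(); print(s["contact_force"])
for n in("scene","top"): print(n,proj(n,[q,q+Rc.apply([0,.03,0]),q-Rc.apply([0,.03,0]),[.52,.11,.048]]).round(1).tolist())
```

```text
t 2.65 q [-0.17  0.62 -0.2   1.97  0.21  0.57 -2.  ] | row: 0.5 2.1 -1.3 28.4 -0.0 -0.001 -0.0 | |d| 29.0 ang 0.0
[-0.11708594  0.45252354  0.84512549]
scene [[265.3, 169.8], [266.8, 173.9], [263.8, 165.8], [265.7, 173.7]]
top [[221.1, 179.7], [229.1, 179.6], [213.0, 179.8], [221.1, 182.2]]
```

View pics/scene_2.png

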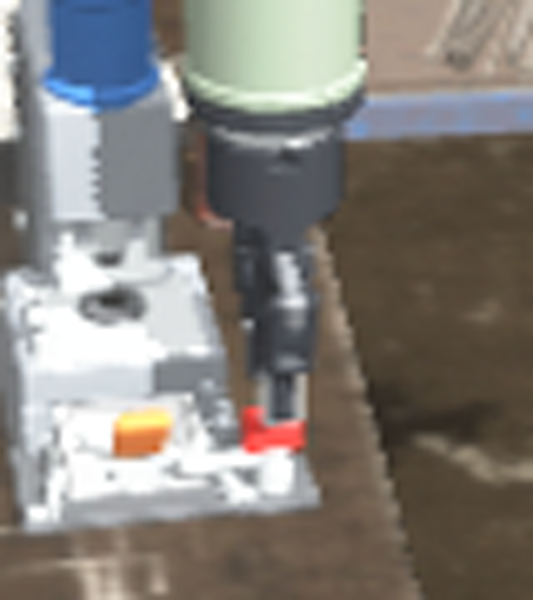

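>>> {"method": "arm_command", "body": {"increments": "0.5 -2 -1 8 0 0 0; 0.5 -2 -1 16 0 0 0; 0.5 -2 -1 22 0 0 0; 0.5 -2 -1 28 0 0 0; 0.5 -2 -1 28 0 0 0; 0.3 -2 -1 28 0 0 0; 0.25 -2 -1 28 0 0 0; 0.2 -2 -1 28 0 0 0", "newtons": 25}}

```text
time: 3.45
eef_pos: [0.5156, 0.1093, 0.0378]
ee_rot: [-3.139, -0.131, -0.001]
contact_force: [-0.5, -0.5, 0.2]
gripper_width: 0.2
```

>>> {"method": "arm_command", "body": {"increments": "0.15 0 0 0 0 0 0; 0.15 0 0 0 0 0 0; 0.1 0 0 0 0 0 0; 0.1 0 0 0 0 0 0; 0 0 0 0 0 0 0; 0 0 0 0 0 0 0; 0 0 0 0 0 0 0; 0 0 0 0 0 0 0"}}

```text
time: 4.25
eef_pos: [0.5158, 0.1119, 0.038]
ee_rot: [-3.136, -0.135, -0.003]
contact_force: [-0.4, 14.1, 0.1]
gripper_width: 0.112
```

>>> {"method": "arm_command", "body": {"increments": "0 0 -3 0 0 0 0; 0 0 -3 0 0 0 -0.1; 0 0 -3 0 0 0 -0.2; 0 0 -3 0 0 0 -0.3; 0 0 -3 0 0 0 -0.4; 0 0 -3 0 0 0 -0.5; 0 0 -3 0 0 0 -0.6; 0 0 -3 0 0 0 -0.7"}}

```text
time: 5.05
eef_pos: [0.5164, 0.1107, 0.038]
ee_rot: [2.9, 1.202, 0.002]
contact_force: [6.7, -9.5, 2.6]
gripper_width: 0.107
```

Run:
```python
from h import *
s,q,Rc=state(); print(s["contact_force"],s["wrist_torque"],q,s["gripper_width"],s["qpos"].round(2)); y=Rc.apply([0,1,0]); print(np.degrees(np.arctan2(y[1],y[0])))
```

```text
[ 6.65473131 -9.50177301  2.55249297] [-1.94145048 -1.5844527  -0.10316482] [0.51642494 0.11070741 0.03802824] 0.10659418257392751 [-0.06  0.68 -0.36  1.97  0.44  0.56 -1.51]
-44.96231907944875
```

>>> {"method": "arm_command", "body": {"increments": "0 1.4 1.4 0 0 0 0; 0 1.4 1.4 0 0 0 -0.1; 0 1.4 1.4 0 0 0 -0.2; 0 1.4 1.4 0 0 0 -0.3; 0 1.4 1.4 0 0 0 -0.4; 0 1.4 1.4 0 0 0 -0.5; 0 1.4 1.4 0 0 0 -0.6; 0 1.4 1.4 0 0 0 -0.7"}}

```text
time: 5.85
eef_pos: [0.5181, 0.11, 0.038]
ee_rot: [2.312, 2.123, -0.002]
contact_force: [4.2, -12.7, 6.9]
gripper_width: 0.111
```

Run:
```python
from h import *
s,q,Rc=state(); print(s["contact_force"],s["wrist_torque"],q,s["gripper_width"],s["qpos"].round(2)); y=Rc.apply([0,1,0]); print(np.degrees(np.arctan2(y[1],y[0])))
```

```text
[  4.24284576 -12.67779023   6.85815912] [-2.48061414 -1.04621748 -0.08551113] [0.51814218 0.10998959 0.03801011] 0.11055415321280095 [ 0.07  0.72 -0.54  1.96  0.62  0.63 -0.96]
-4.874375958948488
```

>>> {"method": "arm_command", "body": {"increments": "0.4 0 0 0 0 0 0; 0.4 0 0 0 0 0 0; 0.4 0 0 0 0 0 0; 0.4 0 0 -10 0 0 0; 0.4 0 0 -40 0 0 0; 0.4 0 0 -80 0 0 0; 0.4 0 0 -130 0 0 0; 0.4 0 0 -180 0 0 0"}}

```text
time: 6.65
eef_pos: [0.5164, 0.1127, 0.22]
ee_rot: [-2.315, -2.123, 0.0]
contact_force: [1.5, -0.3, -0.4]
gripper_width: 0.401
```

Run:
```python
from h import *
p,d=shot("scene","3",(215,110,305,200))
C=cloud("scene",d)
hsv=cv2.cvtColor(p,cv2.COLOR_RGB2HSV)
m=(hsv[...,0]>=8)&(hsv[...,0]<20)&(hsv[...,1]>150)&(hsv[...,2]>140)&(abs(C[...,0]-.44)<.05)&(abs(C[...,1]-.09)<.06)
v,u=np.nonzero(m);print(len(u),u.min(),u.max(),v.min(),v.max(),u.mean(),v.mean(),C[m].mean(0),C[m].min(0),C[m].max(0))
s,q,Rc=state(); print(s["contact_force"],q)
```

```text
27 242 249 174 177 245.2962962962963 175.55555555555554 [0.43984466 0.08064017 0.0632274 ] [0.4276589  0.06649407 0.04775426] [0.45316864 0.0939014  0.07827091]
[ 4.42878932  1.30838408 10.69281296] [0.51899873 0.11412549 0.22737343]
```

View pics/scene_3.png

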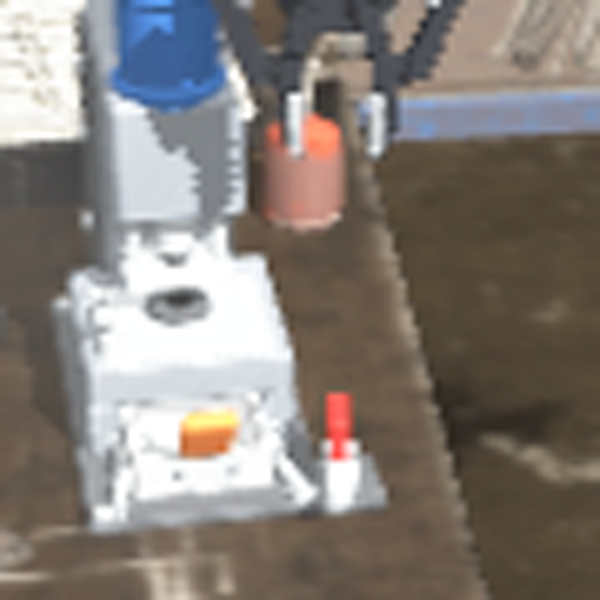

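```bash
cat >> h.py <<'E'
YAW=np.radians(4.8)
def setyaw(a):
    global YAW; YAW=np.radians(a)
def axes():
    return np.array([-np.sin(YAW),np.cos(YAW),0]),np.array([np.cos(YAW),np.sin(YAW),0])
def lean(tilt=0.): # tool orientation for tray tilted lip-down by tilt (deg)
    xp,lat=axes(); a=np.radians(40-tilt); zz=np.array([0,0,1.])
    z=xp*np.sin(a)-zz*np.cos(a); y=-(xp*np.cos(a)+zz*np.sin(a)); x=np.cross(y,z)
    return R.from_matrix(np.c_[x,y,z])
def tcp(grip,tilt=0.,back=0.): # TCP for grip centre
    Rt=lean(tilt); return np.asarray(grip)+Rt.apply([0,0,.019-back]),Rt
E
python3 - <<'E'
from h import *
G=[.440,.089,.062]
go(tcp([.44,-.03,.2])[0],lean(),.4)
print(tcp(G,0,.08)[0],tcp(G)[0])
E
```

```text
t 6.7 q [ 0.22  0.45 -0.73  1.83  0.36  0.98 -0.75] | row: 0.4 -138.5 -68.6 41.0 0.583 0.48 1.342 | |d| 160.0 ang 1.54
[0.44328101 0.04992747 0.10872871] [0.43897805 0.10117013 0.04744516]
```

>>> {"method": "arm_command", "body": {"increments": "0.4 -17 -9 5 0.055 0.045 0.125; 0.4 -34 -17 10 0.11 0.09 0.25; 0.4 -51 -26 15 0.164 0.135 0.377; 0.4 -68 -34 20 0.22 0.18 0.5; 0.4 -85 -43 25 0.27 0.225 0.63; 0.4 -102 -51 30 0.33 0.27 0.755; 0.4 -119 -60 35 0.38 0.315 0.88; 0.4 -138 -68 41 0.43 0.355 0.99"}}

```text
time: 7.5
eef_pos: [0.4373, -0.0196, 0.1771]
ee_rot: [-2.536, -0.598, 0.036]
contact_force: [0.7, -0.8, -0.8]
gripper_width: 0.402
```

Run:
```python
from h import *
go(tcp([.44,-.03,.2])[0],lean(),.4)
```

```text
t 7.5 q [ 0.72  0.56 -0.65  1.95 -0.2   0.96 -0.86] | row: 0.4 3.0 -4.8 -6.5 0.15 0.129 0.343 | |d| 9.0 ang 0.4
```

>>> {"method": "arm_command", "body": {"increments": "0.4 3 -5 -6 0.05 0.043 0.114; 0.4 3 -5 -6 0.1 0.086 0.228; 0.4 3 -5 -6 0.15 0.129 0.343; 0.4 3 -5 -6 0.15 0.129 0.343; 0.4 3 -5 -6 0.15 0.129 0.343; 0.4 3 -5 -6 0.15 0.129 0.343; 0.4 3 -5 -6 0.15 0.129 0.343; 0.4 3 -5 -6 0.15 0.129 0.343"}}

```text
time: 8.3
eef_pos: [0.4391, -0.0167, 0.1847]
ee_rot: [-2.444, -0.111, 0.039]
contact_force: [0.5, -0.0, 0.0]
gripper_width: 0.401
```

Run:
```python
from h import *
G=[.440,.089,.062]
go(tcp(G,0,.07)[0],lean(),.4)
```

```text
t 8.3 q [ 0.81  0.59 -0.63  1.98 -0.4   0.94 -0.97] | row: 0.4 10.2 -2.0 110.6 0.003 0.003 0.006 | |d| 111.0 ang 0.01
```

>>> {"method": "arm_command", "body": {"increments": "0.4 3 0 30 0 0 0; 0.4 6 -1 60 0 0 0; 0.4 10 -2 90 0 0 0.005; 0.4 10 -2 110 0 0 0.005; 0.4 10 -2 110 0 0 0.005; 0.4 10 -2 110 0 0 0.005; 0.4 10 -2 110 0 0 0.005; 0.4 10 -2 110 0 0 0.005"}}

```text
time: 9.1
eef_pos: [0.443, 0.0547, 0.1018]
ee_rot: [-2.445, -0.102, 0.039]
contact_force: [-0.1, 0.1, 0.2]
gripper_width: 0.401
```

Run:
```python
from h import *
G=[.440,.089,.062]
go(tcp(G)[0],lean(),.4)
shot("scene","4",(215,110,305,200))
shot("top","4",(160,120,300,240))
s,q,Rc=state()
for n in("scene","top"): print(n,proj(n,[q]).round(1).tolist())
```

```text
t 9.1 q [ 0.68  0.73 -0.65  2.07 -0.43  0.67 -0.98] | row: 0.4 -0.1 -1.0 71.6 0.003 0.001 -0.001 | |d| 72.0 ang 0.0
scene [[246.3, 170.3]]
top [[232.6, 191.4]]
```

View pics/scene_4.png

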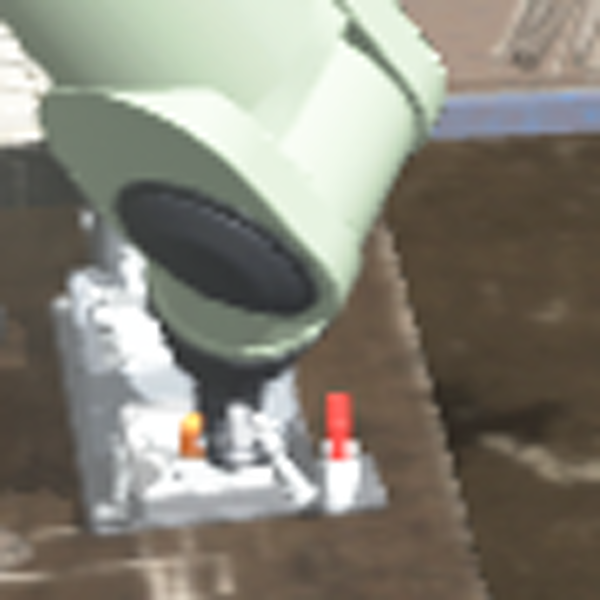

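View pics/top_4.png

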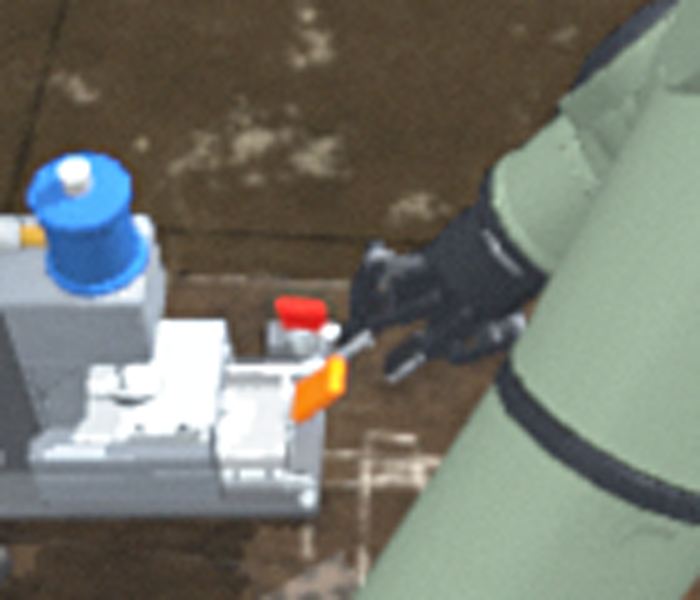

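Run:
```python
from h import *
P=[[.440,.089,.062],[.430,.089,.062],[.44,.099,.062]]
for n in("scene","top"): print(n,proj(n,P).round(1).tolist())
z=np.load("top_4.npz");p=z['p'];hsv=cv2.cvtColor(p,cv2.COLOR_RGB2HSV)
m=(hsv[...,0]>=6)&(hsv[...,0]<24)&(hsv[...,1]>170)&(hsv[...,2]>140);m[:185]=0;m[210:]=0;m[:,:205]=0;m[:,240:]=0
v,u=np.nonzero(m);print(len(u),u.min(),u.max(),v.min(),v.max(),u.mean(),v.mean())
print(trace("scene",(245.5,175.3),"top",(u.mean(),v.mean())))
```

```text
scene [[245.2, 174.7], [242.6, 174.8], [245.0, 173.3]]
top [[223.8, 197.9], [223.5, 200.2], [221.1, 197.8]]
64 219 228 192 203 223.046875 197.984375
(array([0.44168774, 0.09216493, 0.05763148]), np.float64(0.0014027539931836443))
```

>>> {"method": "arm_command", "body": {"increments": "0.4 0 -1 15 0 0 0; 0.4 0 -1 30 0 0 0; 0.4 0 -1 45 0 0 0; 0.4 0 -1 55 0 0 0; 0.4 0 -1 63 0 0 0; 0.4 0 -1 71 0 0 0; 0.4 0 -1 71 0 0 0; 0.4 0 -1 71 0 0 0"}}

```text
time: 10.0
eef_pos: [0.4385, 0.1015, 0.0475]
ee_rot: [-2.444, -0.103, 0.041]
contact_force: [0.7, 0.0, 0.7]
gripper_width: 0.399
```

>>> {"method": "arm_command", "body": {"increments": "0.3 0 0 0 0 0 0; 0.25 0 0 0 0 0 0; 0.2 0 0 0 0 0 0; 0.15 0 0 0 0 0 0; 0.1 0 0 0 0 0 0; 0.05 0 0 0 0 0 0; 0 0 0 0 0 0 0; 0 0 0 0 0 0 0", "newtons": 60}}

```text
time: 10.8
eef_pos: [0.4386, 0.102, 0.0479]
ee_rot: [-2.444, -0.103, 0.041]
contact_force: [1.2, 0.4, 8.3]
gripper_width: 0.134
```

Run:
```python
from h import *
s,q,Rc=state(); print(s["contact_force"],s["wrist_torque"],q,s["gripper_width"],s["qpos"].round(2)); print(tcp([.440,.089,.062])[0], "grip", q-Rc.apply([0,0,.019]))
shot("scene","5",(215,110,305,200))
```

```text
[1.1592169  0.42273098 8.34039153] [ 0.71155094  0.19166625 -0.15177884] [0.43858316 0.10199278 0.04792928] 0.13364594153255072 [ 0.6   0.84 -0.66  2.11 -0.45  0.49 -0.98]
[0.43897805 0.10117013 0.04744516] grip [0.43965614 0.08985407 0.06250668]
```

View pics/scene_5.png

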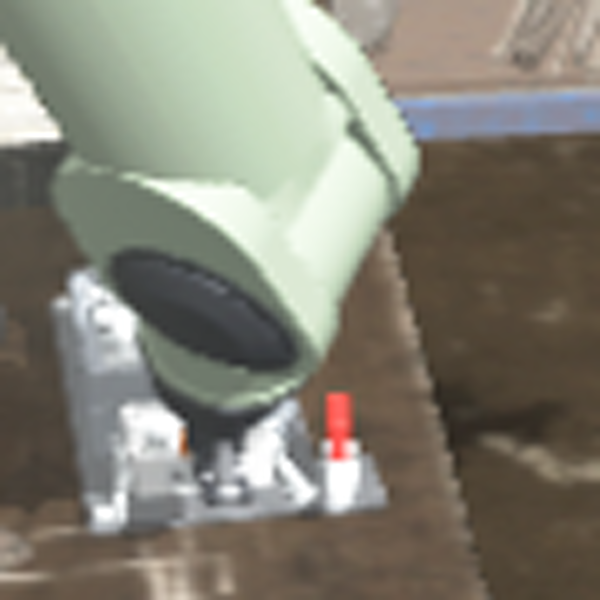

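>>> {"method": "arm_command", "body": {"increments": "0 0 3.5 -3.6 0 0 0; 0 0 7.3 -6.8 0 0 0; 0 0 14.9 -13.3 0 0 0; 0 0 22.6 -19.7 0 0 0; 0 0 30.3 -26.1 0 0 0; 0 0 37.9 -32.6 0 0 0; 0 0 45.6 -39 0 0 0; 0 0 45.6 -39 0 0 0"}}

```text
time: 11.65
eef_pos: [0.444, 0.0401, 0.048]
ee_rot: [-2.445, -0.1, 0.04]
contact_force: [-0.3, -3.2, 3.8]
gripper_width: 0.138
```

Run:
```python
from h import *
s,q,Rc=state(); xp,lat=axes();print(s["contact_force"],s["wrist_torque"],q,s["gripper_width"])
g=q-Rc.apply([0,0,.019]); print(g,(g-[.4397,.0899,.0625])@xp,(g-[.4397,.0899,.0625])@lat)
shot("scene","6",(215,110,305,220))
shot("top","6",(160,120,300,240))
```

```text
[-0.25765802 -3.15018507  3.79085911] [-0.67105065  0.22283861  0.19835769] [0.44400264 0.04010743 0.04802547] 0.13778688550286178
[0.44504718 0.02798951 0.06262221] -0.0621407980126354 0.00014789303976695995
```

View pics/top_6.png

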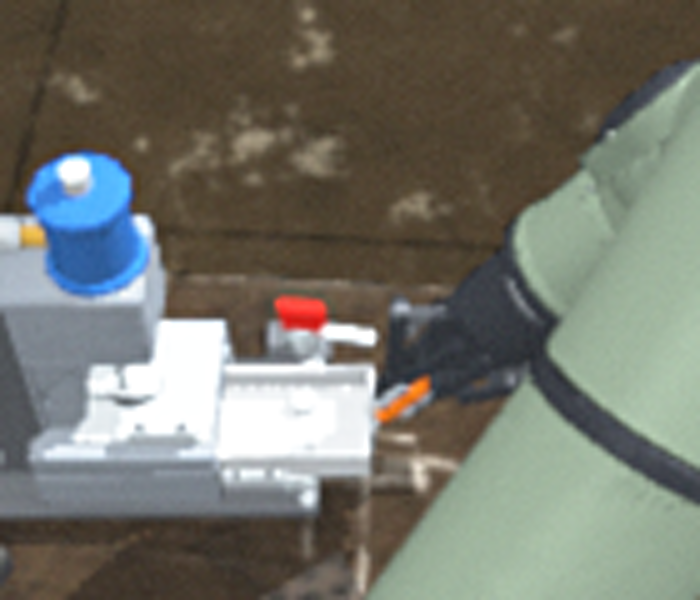

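>>> {"method": "arm_command", "body": {"increments": "0 0 7.1 -6.4 0 0 0; 0 0 14.7 -12.9 0 0 0; 0 0 22.4 -19.3 0 0 0; 0 0 30 -25.7 0 0 0; 0 0 37.7 -32.2 0 0 0; 0 0 41.5 -36.2 0 0 0; 0 0 41.5 -36.2 0 0 0; 0 0 41.5 -36.2 0 0 0"}}

```text
time: 12.55
eef_pos: [0.4482, -0.0128, 0.0494]
ee_rot: [-2.444, -0.103, 0.041]
contact_force: [0.3, 0.5, -1.8]
gripper_width: 0.133
```

Run:
```python
from h import *
s,q,Rc=state(); xp,lat=axes();print(s["contact_force"],s["wrist_torque"],q,s["gripper_width"])
g=q-Rc.apply([0,0,.019]); print(g,(g-[.4397,.0899,.0625])@xp,(g-[.4397,.0899,.0625])@lat)
shot("top","7",(160,120,300,240))
p,d=shot("scene","7")
go(tcp([.446,-.06,.19])[0],lean(),0)
```

```text
[ 0.30983498  0.51565719 -1.7569282 ] [-1.11470511 -0.14958323  0.01668412] [ 0.44815733 -0.0127658   0.0494298 ] 0.13284420590957438
[ 0.44923177 -0.02489717  0.0640132 ] -0.11519216043553453 -0.00010764369227498996
t 12.65 q [ 0.75  0.84 -0.57  2.   -0.35  0.7  -0.9 ] | row: 0 -6.4 -54.0 -119.1 0.002 0.003 -0.0 | |d| 131.0 ang 0.0
```

View pics/top_7.png

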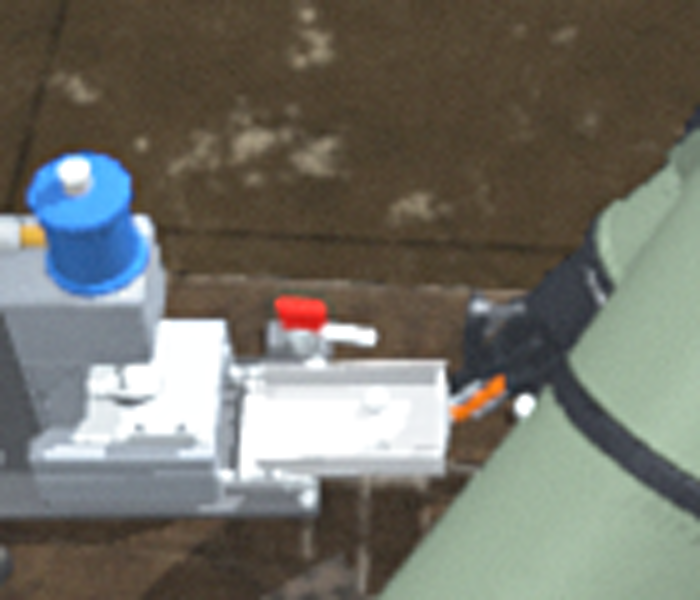

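View pics/scene_7.png

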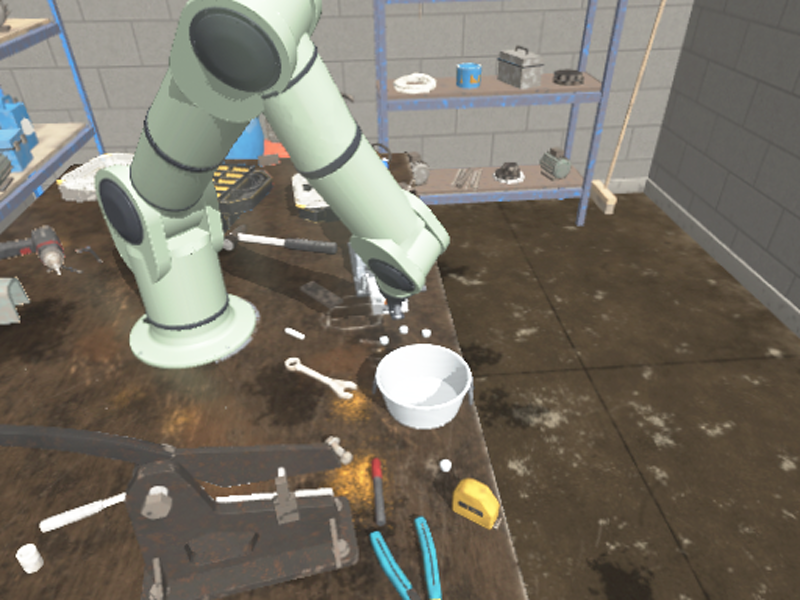

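>>> {"method": "arm_command", "body": {"increments": "0 0 -3 -4 0 0 0; 0 0 -10 -12 0 0 0; 0 0 -20 -24 0 0 0; 0 0 -33 -39 0 0 0; 0 0 -46 -55 0 0 0; 0 0 -60 -71 0 0 0; 0 0 -74 -88 0 0 0; 0 0 -84 -100 0 0 0"}}

```text
time: 13.45
eef_pos: [0.4486, -0.0124, 0.1824]
ee_rot: [-2.445, -0.104, 0.039]
contact_force: [-0.2, 0.8, -2.4]
gripper_width: 0.135
```

Run:
```python
from h import *
s,q,Rc=state(); xp,lat=axes();print(s["contact_force"],s["wrist_torque"],q,s["gripper_width"])
p,d=shot("scene","8"); C=cloud("scene",d)
m=(C[...,2]>.062)&(C[...,2]<.08)&(abs(C[...,0]-.49)<.13)&(abs(C[...,1]+.28)<.14)
P=C[m]; e=cv2.fitEllipse((P[:,:2]*1000).astype(np.float32)); print("tub",len(P),e)
tub=np.array([.490,-.285]); 
# flat: lip 25mm behind tub centre at z .10
def grip_for(lip,tilt):
    t=np.radians(tilt); zz=np.array([0,0,1.]); X=xp*np.cos(t)-zz*np.sin(t); Z=xp*np.sin(t)+zz*np.cos(t)
    return np.asarray(lip)-.1724*X+.0471*Z
lip=np.r_[tub,.13]-.025*xp
print(grip_for(lip,0)); go(tcp(grip_for(lip,0))[0],lean(),0)
```

```text
[-0.17892015  0.83388573 -2.39523776] [-1.1384456  -0.13110869 -0.02414267] [ 0.44860176 -0.01243246  0.18241854] 0.13511288499932778
tub 481 ((491.39422607421875, -287.4107666015625), (168.67369079589844, 169.37503051757812), 162.51556396484375)
[ 0.50651801 -0.48170769  0.1771    ]
t 13.5 q [ 0.79  0.59 -0.62  1.96 -0.41  0.94 -0.99] | row: 0 17.0 367.6 -277.7 0.005 0.001 0.002 | |d| 461.0 ang 0.0
```

>>> {"method": "arm_command", "body": {"increments": "0 0 4 -3 0 0 0; 0 1 14 -11 0 0 0; 0 1 30 -23 0 0 0; 0 2 48 -36 0 0 0; 0 3 67 -50 0 0 0; 0 4 86 -65 0 0 0; 0 5 106 -80 0 0 0; 0 6 126 -95 0 0 0"}}

```text
time: 14.3
eef_pos: [0.4673, -0.1719, 0.1711]
ee_rot: [-2.444, -0.1, 0.042]
contact_force: [0.4, 0.3, -2.0]
gripper_width: 0.132
```

>>> {"method": "arm_command", "body": {"increments": "0 1 20 -15 0 0 0; 0 2 40 -30 0 0 0; 0 3 60 -45 0 0 0; 0 4 80 -60 0 0 0; 0 5 100 -75 0 0 0; 0 6 120 -90 0 0 0; 0 7 140 -105 0 0 0; 0 8 158 -119 0 0 0"}}

```text
time: 15.1
eef_pos: [0.4912, -0.3682, 0.1606]
ee_rot: [-2.444, -0.1, 0.043]
contact_force: [0.3, 0.2, -1.4]
gripper_width: 0.128
```

Run:
```python
from h import *
s,q,Rc=state(); xp,lat=axes();print(s["contact_force"],s["wrist_torque"],q,s["gripper_width"])
go(tcp([.5065,-.4817,.1771])[0],lean(),0)
shot("scene","9",(150,80,400,300))
shot("top","9")
```

```text
[ 0.25110929  0.24152655 -1.40659062] [-1.10235922e+00 -1.17870318e-01  2.68117782e-04] [ 0.49115831 -0.3681778   0.16063216] 0.1281220515212328
t 15.1 q [ 0.98  0.94 -0.42  1.23 -0.17  1.51 -0.79] | row: 0 5.8 77.2 -67.0 0.002 0.003 -0.003 | |d| 102.0 ang 0.01
```

View pics/scene_9.png

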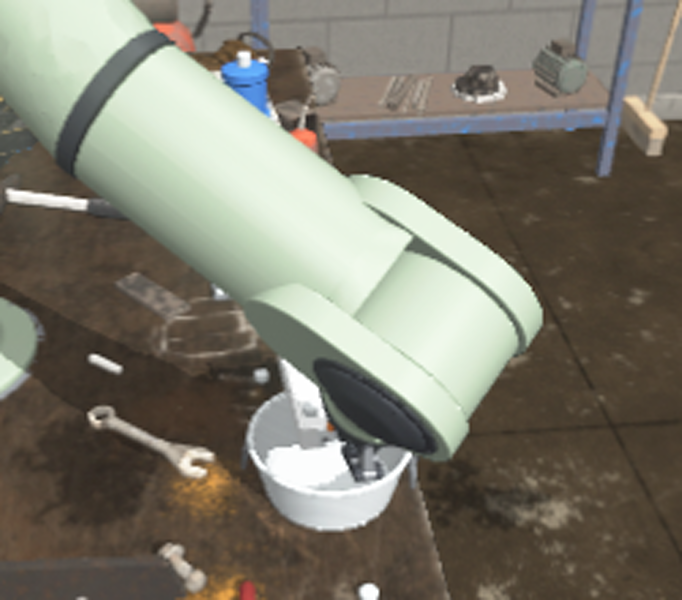

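View pics/top_9.png

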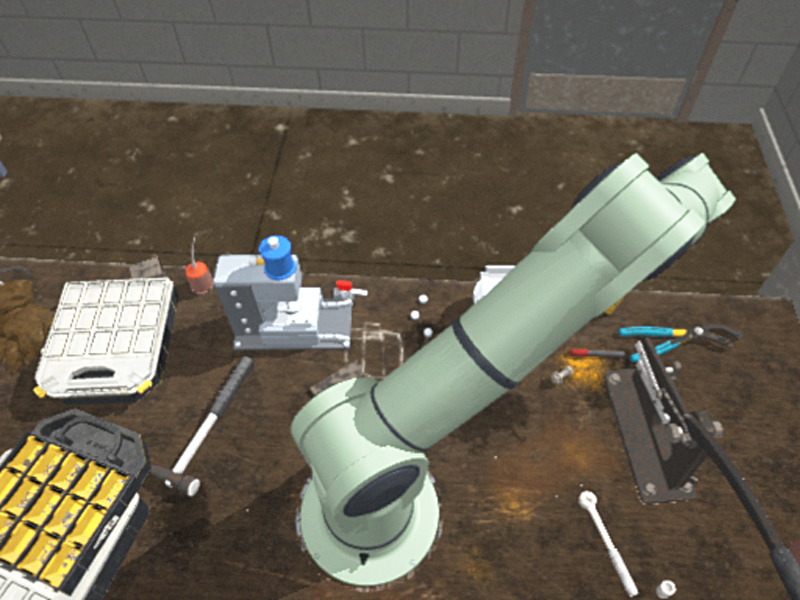

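>>> {"method": "arm_command", "body": {"increments": "0 1 15 -13 0 0 0; 0 2 29 -25 0 0 0; 0 3 42 -36 0 0 0; 0 4 54 -47 0 0 0; 0 5 65 -56 0 0 0; 0 6 72 -63 0 0 0; 0 6 77 -67 0 0 0; 0 6 77 -67 0 0 0"}}

```text
time: 16.0
eef_pos: [0.5064, -0.4673, 0.1631]
ee_rot: [-2.444, -0.101, 0.042]
contact_force: [-0.5, 0.6, -2.6]
gripper_width: 0.133
```

```bash
cat >> h.py <<'E'
def grip_for(lip,tilt):
    xp,lat=axes()
    t=np.radians(tilt); zz=np.array([0,0,1.]); X=xp*np.cos(t)-zz*np.sin(t); Z=xp*np.sin(t)+zz*np.cos(t)
    return np.asarray(lip)-.1724*X+.0471*Z
E
python3 - <<'E'
from h import *
s,q,Rc=state(); xp,lat=axes();print(s["contact_force"],q,s["gripper_width"])
p,d=shot("scene","10",(150,80,400,300)); C=cloud("scene",d)
m=(C[...,2]>.062)&(C[...,2]<.08)&(abs(C[...,0]-.49)<.13)&(abs(C[...,1]+.28)<.14)
P=C[m]; e=cv2.fitEllipse((P[:,:2]*1000).astype(np.float32)); print("tub",len(P),e)
for t,z in ((4,.125),(8,.12),(12,.115),(16,.11),(20,.105),(24,.1),(28,.095),(32,.09),):
    lip=np.r_[.49,-.285,z]-.025*xp
    P_,R_=tcp(grip_for(lip,t),t)
    dx=Rc.inv().apply(P_-q)*1000;a=(Rc.inv()*R_).as_rotvec();print("0",*dx.round(0),*a.round(3))
E
```

```text
[-0.48985858  0.64974844 -2.60300374] [ 0.50638178 -0.46733013  0.16307704] 0.13335485676494666
tub 142 ((491.7095031738281, -288.9602355957031), (166.31185913085938, 170.03250122070312), 84.78568267822266)
0 -1.0 -4.0 -4.0 -0.068 0.003 -0.002
0 -1.0 -10.0 -6.0 -0.138 0.003 -0.002
0 -1.0 -17.0 -8.0 -0.207 0.003 -0.002
0 -1.0 -24.0 -9.0 -0.277 0.004 -0.002
0 -1.0 -32.0 -9.0 -0.347 0.004 -0.002
0 -1.0 -40.0 -8.0 -0.417 0.004 -0.002
0 -1.0 -47.0 -7.0 -0.487 0.004 -0.002
0 -1.0 -56.0 -5.0 -0.556 0.004 -0.001
```

View pics/scene_10.png

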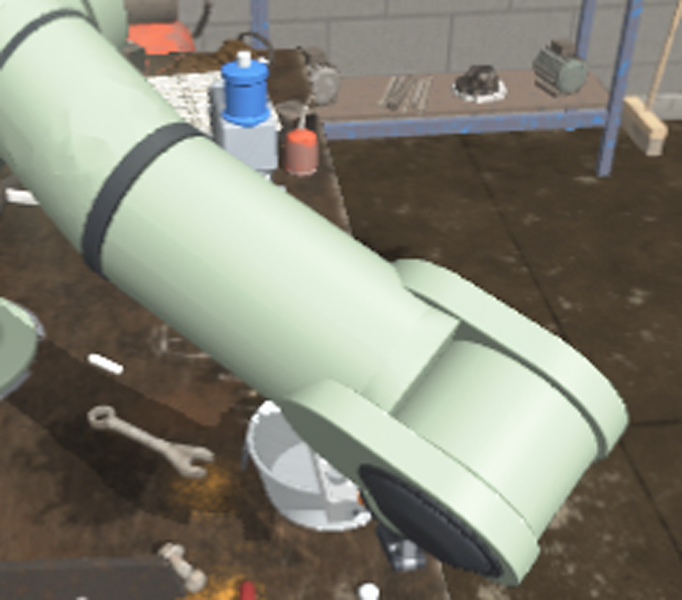

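>>> {"method": "arm_command", "body": {"increments": "0 -1 -4 -4 -0.068 0.003 -0.002; 0 -1 -10 -6 -0.138 0.003 -0.002; 0 -1 -17 -8 -0.207 0.003 -0.002; 0 -1 -24 -9 -0.277 0.003 -0.002; 0 -1 -32 -9 -0.347 0.003 -0.002; 0 -1 -40 -8 -0.417 0.003 -0.002; 0 -1 -47 -7 -0.487 0.003 -0.002; 0 -1 -56 -5 -0.556 0.003 -0.002"}}

```text
time: 16.85
eef_pos: [0.5024, -0.4263, 0.2044]
ee_rot: [-3.002, -0.129, 0.007]
contact_force: [0.7, -0.2, -2.7]
gripper_width: 0.132
```

Run:
```python
from h import *
s,q,Rc=state(); xp,lat=axes();print(s["contact_force"],s["wrist_torque"],q,s["gripper_width"],s["qpos"].round(2))
shot("scene","11",(200,120,350,260))
for t,z in ((36,.088),(40,.086),(44,.084),(48,.082),(52,.08),(56,.08),(60,.08),(60,.08),):
    lip=np.r_[.49,-.285,z]-.025*xp
    P_,R_=tcp(grip_for(lip,t),t)
    dx=Rc.inv().apply(P_-q)*1000;a=(Rc.inv()*R_).as_rotvec();print("0",*dx.round(0),*a.round(3))
```

```text
[ 0.73685824 -0.19112556 -2.74485716] [-0.33185245 -0.08009438 -0.0228274 ] [ 0.50242174 -0.42627463  0.20441166] 0.13207331618842963 [ 0.85  0.67 -0.3   1.42  0.09  1.16 -0.93]
0 -1.0 -7.0 -3.0 -0.067 -0.001 0.002
0 -1.0 -16.0 -7.0 -0.137 -0.001 0.002
0 -0.0 -26.0 -11.0 -0.207 -0.001 0.002
0 -0.0 -36.0 -14.0 -0.276 -0.001 0.002
0 -0.0 -46.0 -16.0 -0.346 -0.001 0.002
0 -0.0 -57.0 -19.0 -0.416 -0.001 0.002
0 -0.0 -68.0 -21.0 -0.486 -0.001 0.002
0 -0.0 -68.0 -21.0 -0.486 -0.001 0.002
```

View pics/scene_11.png

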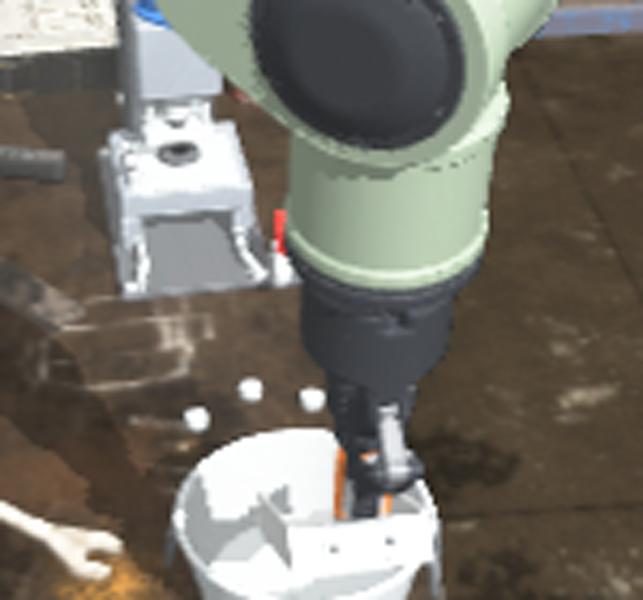

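>>> {"method": "arm_command", "body": {"increments": "0 -1 -7 -3 -0.067 0 0.002; 0 -1 -16 -7 -0.137 0 0.002; 0 0 -26 -11 -0.207 0 0.002; 0 0 -36 -14 -0.276 0 0.002; 0 0 -46 -16 -0.346 0 0.002; 0 0 -57 -19 -0.416 0 0.002; 0 0 -68 -21 -0.486 0 0.002; 0 0 -68 -21 -0.486 0 0.002"}}

```text
time: 17.7
eef_pos: [0.4978, -0.3591, 0.2345]
ee_rot: [2.792, 0.123, 0.023]
contact_force: [0.4, 0.3, -2.0]
gripper_width: 0.133
```

>>> {"method": "arm_command", "body": {"increments": "0 0 0 0 0 0 0; 0 0 0 0 0 0 0; 0 0 0 0 0 0 0; 0 0 0 -6 0 0 0; 0 0 0 0 0 0 0; 0 0 0 -6 0 0 0; 0 0 0 0 0 0 0; 0 0 0 0 0 0 0"}}

```text
time: 18.5
eef_pos: [0.4972, -0.3628, 0.2337]
ee_rot: [2.793, 0.117, 0.021]
contact_force: [0.9, -0.2, -2.0]
gripper_width: 0.134
```

Run:
```python
from h import *
s,q,Rc=state(); xp,lat=axes();print(s["contact_force"],s["wrist_torque"],q,s["gripper_width"],s["qpos"].round(2))
shot("scene","12",(200,120,350,270))
shot("top","12",(240,120,460,260))
```

```text
[ 0.86991814 -0.15987982 -1.96011261] [ 0.53927442  0.07097625 -0.0122604 ] [ 0.49715575 -0.36283434  0.23365234] 0.13392170892985414 [ 0.46  0.42 -0.12  1.82  0.51  0.82 -1.47]
```

View pics/scene_12.png

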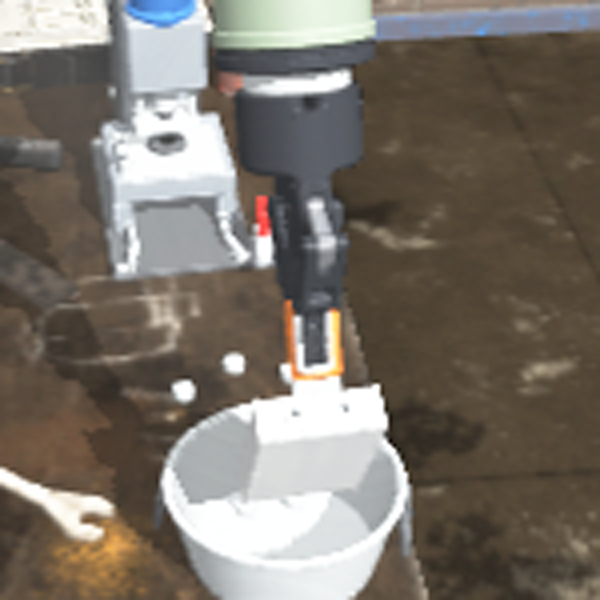

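View pics/top_12.png

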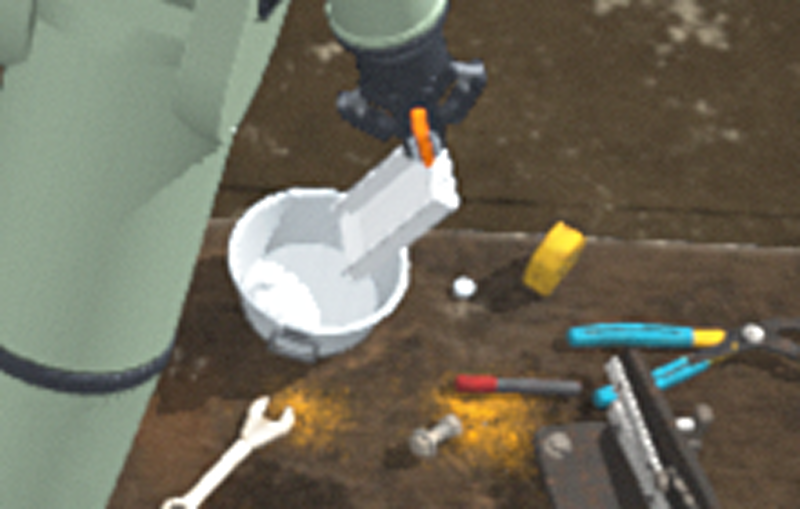

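Run:
```python
import numpy as np,cv2
p=np.load("top_12.npz")['p'][165:222,300:372]
q=np.clip((p.astype(float)-120)*1.9,0,255).astype(np.uint8)
cv2.imwrite("pics/t12c.png",cv2.resize(q[:,:,::-1],None,fx=10,fy=10,interpolation=cv2.INTER_CUBIC))
p=np.load("scene_12.npz")['p'][210:275,235:310]
q=np.clip((p.astype(float)-140)*2.2,0,255).astype(np.uint8)
cv2.imwrite("pics/s12c.png",cv2.resize(q[:,:,::-1],None,fx=9,fy=9,interpolation=cv2.INTER_CUBIC))
```

```text
(no output)
```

View pics/t12c.png

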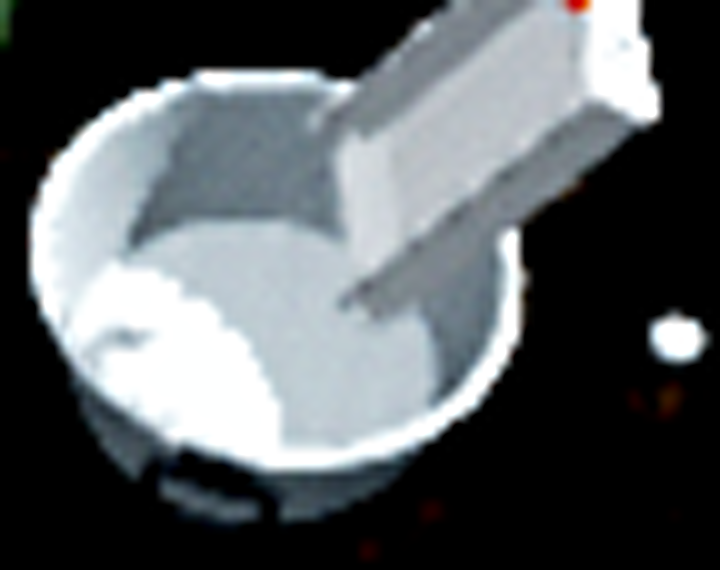

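View pics/s12c.png

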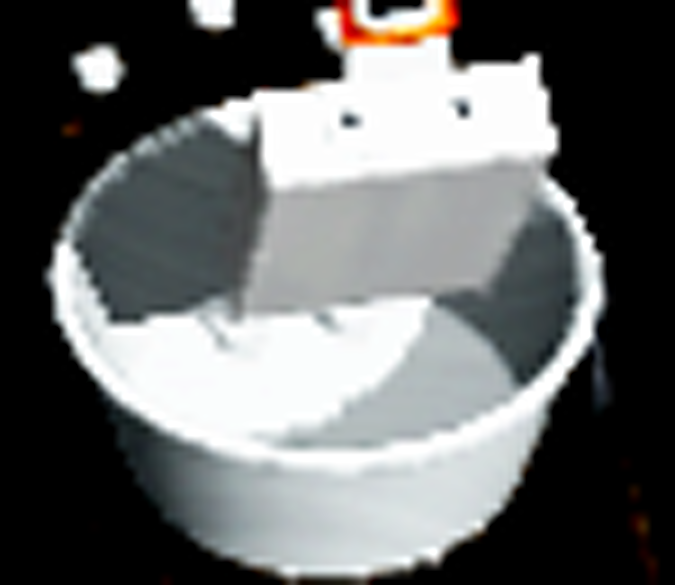

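```bash
cat >> h.py <<'E'
G0=np.array([.4397,.0899,.0625])
def rows(targets,claw=0,gofs=None):
    # targets: list of (grip, tilt)
    s,q,Rc=state()
    for g,t in targets:
        P_,R_=tcp(g,t)
        dx=Rc.inv().apply(P_-q)*1000;a=(Rc.inv()*R_).as_rotvec();print(claw,*dx.round(0).astype(int),*a.round(3),end="; ")
    print()
E
python3 - <<'E'
from h import *
xp,lat=axes(); s,q,Rc=state()
g=q-Rc.apply([0,0,.019]); print(g)
T=G0-.125*xp+[0,0,.15]; print(T)
A=g+[0,0,.05]
rows([(g+[0,0,.02],60),(A,58)]+[(A+(T-A)*f,t) for f,t in ((.08,52),(.16,45),(.24,38),(.33,31),(.42,24),(.5,17))])
E
```

```text
[ 0.4967279  -0.35630639  0.25185487]
[ 0.45015973 -0.03466161  0.2125    ]
0 0 7 -19 -0.003 -0.0 -0.0; 0 0 16 -47 0.032 -0.0 -0.0; 0 -2 -12 -49 0.137 -0.0 -0.0; 0 -3 -42 -52 0.259 -0.0 -0.0; 0 -5 -71 -55 0.381 -0.001 -0.0; 0 -6 -103 -58 0.503 -0.001 -0.0; 0 -8 -135 -62 0.625 -0.001 -0.0; 0 -10 -164 -65 0.748 -0.001 -0.0;
```

>>> {"method": "arm_command", "body": {"increments": "0 0 7 -19 0 0 0; 0 0 16 -47 0.032 0 0; 0 -2 -12 -49 0.137 0 0; 0 -3 -42 -52 0.259 0 0; 0 -5 -71 -55 0.381 0 0; 0 -6 -103 -58 0.503 0 0; 0 -8 -135 -62 0.625 0 0; 0 -10 -164 -65 0.748 0 0"}}

```text
time: 19.4
eef_pos: [0.4729, -0.1867, 0.2402]
ee_rot: [-2.734, -0.115, 0.02]
contact_force: [0.4, -0.3, -1.5]
gripper_width: 0.134
```

Run:
```python
from h import *
xp,lat=axes(); s,q,Rc=state()
g=q-Rc.apply([0,0,.019]); print(g,s["contact_force"],s["gripper_width"])
T=G0-.125*xp+[0,0,.15]
A=g
rows([(A+(T-A)*f,t) for f,t in ((.15,15),(.3,11),(.45,7),(.6,4),(.75,2),(.9,0),(1,0),(1,0))])
```

```text
[ 0.4735177  -0.1941803   0.25764625] [ 0.42225105 -0.27172214 -1.48559176] 0.1338437069804536
0 -2 -20 16 0.031 -0.002 0.001; 0 -3 -41 31 0.1 -0.002 0.001; 0 -5 -62 47 0.17 -0.002 0.001; 0 -6 -82 63 0.223 -0.002 0.001; 0 -8 -102 78 0.257 -0.002 0.001; 0 -9 -123 94 0.292 -0.002 0.001; 0 -10 -136 104 0.292 -0.002 0.001; 0 -10 -136 104 0.292 -0.002 0.001;
```

>>> {"method": "arm_command", "body": {"increments": "0 -2 -20 16 0.031 0 0; 0 -3 -41 31 0.1 -0.002 0.001; 0 -5 -62 47 0.17 -0.002 0.001; 0 -6 -82 63 0.223 -0.002 0.001; 0 -8 -102 78 0.257 -0.002 0.001; 0 -9 -123 94 0.292 -0.002 0.001; 0 -10 -136 104 0.292 -0.002 0.001; 0 -10 -136 104 0.292 -0.002 0.001"}}

```text
time: 20.2
eef_pos: [0.4483, -0.0218, 0.1968]
ee_rot: [-2.445, -0.104, 0.041]
contact_force: [0.7, -0.0, -1.1]
gripper_width: 0.136
```

Run:
```python
from h import *
xp,lat=axes(); s,q,Rc=state()
g=q-Rc.apply([0,0,.019]); print(g,s["contact_force"],s["wrist_torque"],s["gripper_width"])
T=G0-.122*xp+[0,0,.003]
go(tcp(T)[0],lean(),0)
shot("scene","13",(180,100,320,220)); shot("top","13",(160,120,300,240))
```

```text
[ 0.44935055 -0.03388431  0.21143045] [ 0.68231501 -0.01930027 -1.12254901] [-1.04731616 -0.15687898  0.01187129] 0.13622644021514962
t 20.2 q [ 0.73  0.56 -0.52  1.95 -0.46  1.   -0.93] | row: 0 1.1 91.7 113.5 0.004 0.003 0.001 | |d| 146.0 ang 0.0
```

View pics/top_13.png

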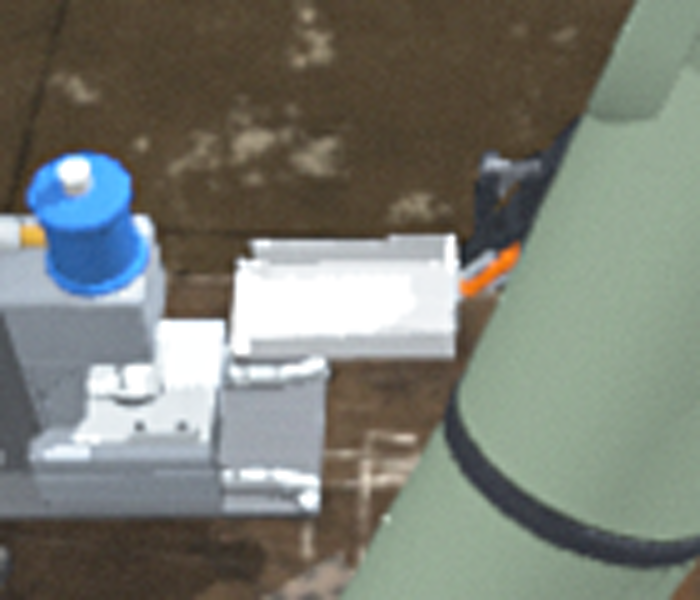

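>>> {"method": "arm_command", "body": {"increments": "0 0 12 15 0 0 0; 0 0 26 32 0.002 0.002 0; 0 0 42 52 0.004 0.003 0; 0 0 58 72 0.004 0.003 0; 0 1 72 89 0.004 0.003 0; 0 1 84 104 0.004 0.003 0; 0 1 90 111 0.004 0.003 0; 0 1 92 113 0.004 0.003 0"}}

```text
time: 21.1
eef_pos: [0.4497, -0.0224, 0.0509]
ee_rot: [-2.442, -0.099, 0.035]
contact_force: [-0.3, -0.3, -1.9]
gripper_width: 0.135
```

Run:
```python
from h import *
xp,lat=axes(); s,q,Rc=state()
g=q-Rc.apply([0,0,.019]); print(g,s["contact_force"],s["wrist_torque"],s["gripper_width"],(g-G0)@xp,(g-G0)@lat)
T=G0-.08*xp+[0,0,.002]
go(tcp(T)[0],lean(),0)
shot("scene","14",(200,110,300,220)); shot("top","14",(160,120,300,240))
```

```text
[ 0.4507159  -0.0345635   0.06545239] [-0.25039677 -0.28365583 -1.87190531] [-1.11086909 -0.07447883 -0.02731259] 0.13464632083044656 -0.12494877219819964 0.0005624245993364669
t 21.1 q [ 0.71  0.83 -0.5   1.99 -0.43  0.73 -0.81] | row: 0 -0.7 -33.8 29.6 0.0 -0.002 -0.002 | |d| 45.0 ang 0.0
```

View pics/top_14.png

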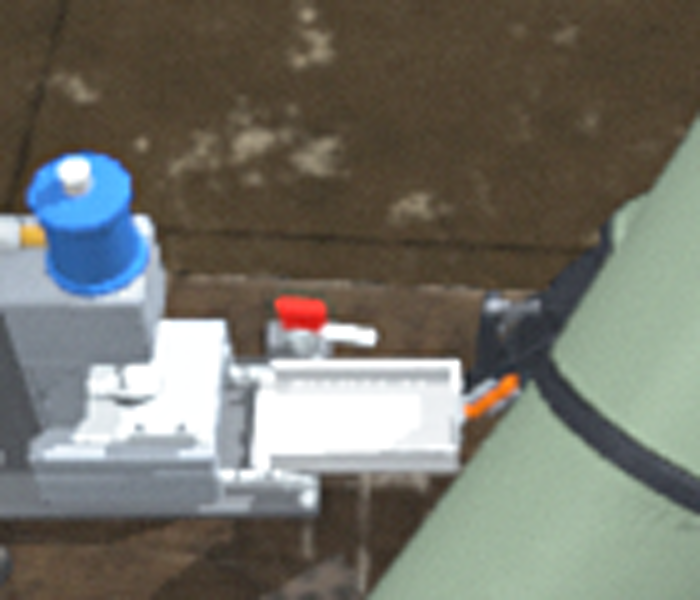

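View pics/scene_14.png

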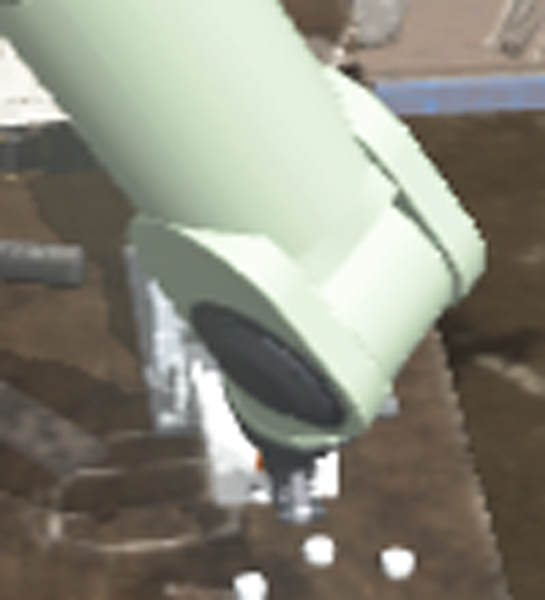

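>>> {"method": "arm_command", "body": {"increments": "0 0 -7 6 0 0 0; 0 0 -14 12.2 0 0 0; 0 -0.3 -20 17.5 0 0 0; 0 -0.5 -27 23.6 0 0 0; 0 -0.5 -34 29.7 0 -0.002 0; 0 -0.5 -41 35.8 0 -0.002 0; 0 -0.5 -47 41 0 -0.002 0; 0 -0.5 -47 41 0 -0.002 0"}}

```text
time: 22.0
eef_pos: [0.4437, 0.0415, 0.0503]
ee_rot: [-2.442, -0.103, 0.038]
contact_force: [0.4, 0.1, -1.8]
gripper_width: 0.133
```

Run:
```python
from h import *
xp,lat=axes(); s,q,Rc=state()
g=q-Rc.apply([0,0,.019]); print(g,s["contact_force"],s["wrist_torque"],s["gripper_width"],(g-G0)@xp,(g-G0)@lat)
T=G0-.0*xp+[0,0,.0005]
go(tcp(T)[0],lean(),0)
```

```text
[0.4447655  0.02933887 0.06488083] [ 0.4381917   0.11741805 -1.83201473] [-1.08027073 -0.03736969  0.02347612] 0.1332663891272488 -0.06077260155696184 -1.989232001266618e-05
t 22.0 q [ 0.64  0.82 -0.55  2.06 -0.49  0.61 -0.85] | row: 0 0.1 -45.3 40.5 -0.0 0.001 0.0 | |d| 61.0 ang 0.0
```

>>> {"method": "arm_command", "body": {"increments": "0 0 -7 6 0 0 0; 0 0 -14 12.2 0 0 0; 0 0 -20 17.5 0 0 0; 0 0 -26 22.5 0 0 0; 0 0 -32 27.6 0 0 0; 0 0 -37 32 0 0 0; 0 0 -40 34.8 0 0 0; 0 0 -40 35.3 0 0 0"}}

```text
time: 22.8
eef_pos: [0.4395, 0.0939, 0.0489]
ee_rot: [-2.442, -0.102, 0.038]
contact_force: [0.3, 0.5, -3.0]
gripper_width: 0.134
```

Run:
```python
from h import *
xp,lat=axes(); s,q,Rc=state()
g=q-Rc.apply([0,0,.019]); print(g,s["contact_force"],s["wrist_torque"],s["gripper_width"],(g-G0)@xp,(g-G0)@lat)
go(tcp(G0)[0],lean(),0)
```

```text
[0.44053803 0.0817433  0.06342696] [ 0.27386039  0.46182385 -3.00704247] [-1.02215561 -0.09270674 -0.02697387] 0.13385787837175067 -0.008198215859739896 0.00015255745946998026
t 22.8 q [ 0.58  0.82 -0.6   2.11 -0.54  0.52 -0.88] | row: 0 -0.1 -5.7 6.0 0.0 0.0 -0.0 | |d| 8.0 ang 0.0
```

>>> {"method": "arm_command", "body": {"increments": "0 0 -1.5 1.5 0 0 0; 0 0 -3 3 0 0 0; 0 0 -4.5 4.5 0 0 0; 0 0 -5.8 6 0 0 0; 0 0 -6.3 6.5 0 0 0; 0 0 -6.3 6.5 0 0 0; 0 0 -6.3 6.5 0 0 0; 0 0 -6.3 6.5 0 0 0"}}

```text
time: 23.6
eef_pos: [0.439, 0.1024, 0.048]
ee_rot: [-2.442, -0.101, 0.037]
contact_force: [-0.1, -2.0, 5.9]
gripper_width: 0.135
```

Run:
```python
from h import *
xp,lat=axes(); s,q,Rc=state()
g=q-Rc.apply([0,0,.019]); print(g,s["contact_force"],s["wrist_torque"],s["gripper_width"],(g-G0)@xp,(g-G0)@lat)
```

```text
[0.43997262 0.09026946 0.06260503] [-0.14585816 -2.01006969  5.90428769] [-0.34913721  0.21681978  0.14960053] 0.1350147901446893 0.0003453524820309284 0.00030257775378761664
```

>>> {"method": "arm_command", "body": {"increments": "0 0 -0.6 0.2 0 0 0; 0 0 -1 0.5 0 0 0; 0 0 -1 0.5 0 0 0; 0 0 -1 0.5 0 0 0; 0 0 -1 0.5 0 0 0; 0 0 -1 0.5 0 0 0; 0 0 -1 0.5 0 0 0; 0 0 -1 0.5 0 0 0"}}

```text
time: 24.4
eef_pos: [0.4388, 0.1034, 0.0481]
ee_rot: [-2.442, -0.101, 0.037]
contact_force: [0.1, -3.7, 2.5]
gripper_width: 0.133
```

Run:
```python
from h import *
xp,lat=axes(); s,q,Rc=state()
g=q-Rc.apply([0,0,.019]); print(g,s["contact_force"],s["wrist_torque"],s["gripper_width"],(g-G0)@xp,(g-G0)@lat)
shot("top","15",(160,120,300,240))
```

```text
[0.43984945 0.09125345 0.06270495] [ 0.1098275  -3.72932786  2.45474998] [-1.09052922  0.02900799  0.03535333] 0.13307885749231718 0.0013361947767906554 0.00026217490583991995
```

View pics/top_15.png

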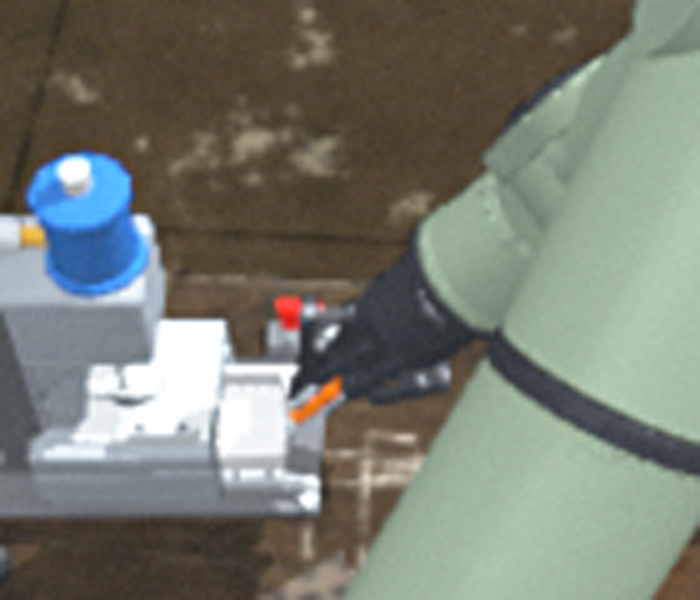

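>>> {"method": "arm_command", "body": {"increments": "0.1 0 0 0 0 0 0; 0.25 0 0 0 0 0 0; 0.4 0 0 0 0 0 0; 0.4 0 0 0 0 0 0; 0.4 0 0 -5 0 0 0; 0.4 0 0 -30 0 0 0; 0.4 0 0 -70 0 0 0; 0.4 0 0 -110 0 0 0"}}

```text
time: 25.25
eef_pos: [0.4442, 0.0323, 0.1337]
ee_rot: [-2.442, -0.102, 0.039]
contact_force: [0.4, -0.0, 0.6]
gripper_width: 0.398
```

Run:
```python
from h import *
s,q,Rc=state(); print(q,s["contact_force"])
shot("top","16",(160,120,300,240));shot("scene","16",(180,110,320,220))
z=np.load("top_16.npz");p=z['p'];hsv=cv2.cvtColor(p,cv2.COLOR_RGB2HSV)
m=(hsv[...,0]>=6)&(hsv[...,0]<24)&(hsv[...,1]>170)&(hsv[...,2]>140);m[:185]=0;m[210:]=0;m[:,:205]=0;m[:,240:]=0
v,u=np.nonzero(m);print(len(u),u.min(),u.max(),v.min(),v.max(),u.mean(),v.mean())
go([.518,.06,.2],down(np.radians(-5)),.4)
```

```text
[0.44421697 0.03226431 0.13368895] [ 0.43858521 -0.02495569  0.63972298]
68 218 228 191 203 222.86764705882354 197.63235294117646
t 25.35 q [ 0.67  0.65 -0.56  2.04 -0.5   0.78 -0.92] | row: 0.4 73.8 -60.3 -33.9 -0.572 -0.488 -1.342 | |d| 101.0 ang 1.54
```

View pics/top_16.png

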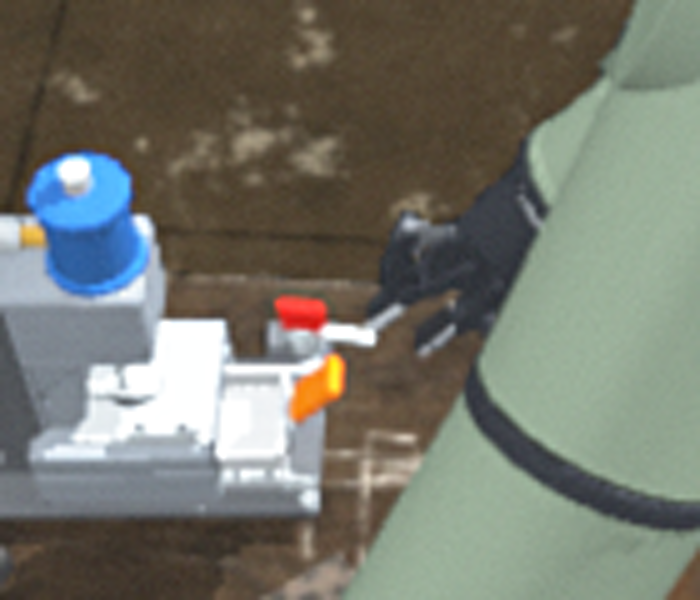

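Run:
```python
from h import *
s,q,Rc=state()
go([.518,.09,.21],down(np.radians(-5)),.4)
```

```text
t 25.35 q [ 0.67  0.65 -0.56  2.04 -0.5   0.78 -0.92] | row: 0.4 76.2 -89.7 -22.5 -0.572 -0.488 -1.342 | |d| 120.0 ang 1.54
```

>>> {"method": "arm_command", "body": {"increments": "0.4 5 -20 -25 -0.06 -0.05 -0.14; 0.4 15 -35 -25 -0.12 -0.1 -0.28; 0.4 25 -45 -25 -0.17 -0.146 -0.4; 0.4 35 -55 -25 -0.23 -0.195 -0.54; 0.4 45 -65 -25 -0.286 -0.244 -0.67; 0.4 55 -75 -23 -0.34 -0.29 -0.8; 0.4 65 -85 -23 -0.4 -0.34 -0.94; 0.4 76 -90 -22 -0.46 -0.39 -1.07"}}

```text
time: 26.15
eef_pos: [0.5163, 0.095, 0.2076]
ee_rot: [-2.461, -1.676, 0.011]
contact_force: [0.1, -0.2, -0.3]
gripper_width: 0.399
```

Run:
```python
from h import *
go([.518,.1115,.15],down(np.radians(-5)),.4)
```

```text
t 26.15 q [ 0.23  0.49 -0.59  1.8   0.13  0.98 -0.77] | row: 0.4 10.9 3.7 58.8 -0.127 -0.106 -0.287 | |d| 60.0 ang 0.33
```

>>> {"method": "arm_command", "body": {"increments": "0.4 4 1 10 -0.045 -0.037 -0.1; 0.4 8 3 20 -0.09 -0.075 -0.2; 0.4 11 4 30 -0.127 -0.106 -0.287; 0.4 11 4 40 -0.127 -0.106 -0.287; 0.4 11 4 50 -0.127 -0.106 -0.287; 0.4 11 4 59 -0.127 -0.106 -0.287; 0.4 11 4 59 -0.127 -0.106 -0.287; 0.4 11 4 59 -0.127 -0.106 -0.287"}}

```text
time: 26.95
eef_pos: [0.5179, 0.1102, 0.1492]
ee_rot: [-2.322, -2.111, 0.001]
contact_force: [0.2, -0.6, -0.5]
gripper_width: 0.402
```

Run:
```python
from h import *
go([.518,.1117,.038],down(np.radians(-5)),.4)
```

```text
t 26.95 q [ 0.1   0.53 -0.56  1.9   0.38  0.81 -0.76] | row: 0.4 1.3 0.2 111.2 -0.003 -0.002 -0.008 | |d| 111.0 ang 0.01
```

>>> {"method": "arm_command", "body": {"increments": "0.4 1 0 30 0 0 0; 0.4 1 0 60 0 0 -0.008; 0.4 1 0 80 0 0 -0.008; 0.4 1 0 95 0 0 -0.008; 0.4 1 0 105 0 0 -0.008; 0.4 1 0 111 0 0 -0.008; 0.4 1 0 111 0 0 -0.008; 0.25 1 0 111 0 0 -0.008", "newtons": 25}}

```text
time: 27.75
eef_pos: [0.5181, 0.1119, 0.0389]
ee_rot: [-2.313, -2.123, -0.001]
contact_force: [-0.4, -0.1, 1.2]
gripper_width: 0.258
```

>>> {"method": "arm_command", "body": {"increments": "0.2 0 0 0 0 0 0; 0.15 0 0 0 0 0 0; 0.1 0 0 0 0 0 0; 0.05 0 0 0 0 0 0; 0 0 0 0 0 0 0; 0 0 0 0 0 0 0; 0 0 0 0 0 0 0; 0 0 0 0 0 0 0"}}

```text
time: 28.55
eef_pos: [0.5183, 0.1118, 0.0388]
ee_rot: [-2.313, -2.123, -0.001]
contact_force: [1.7, -0.7, 6.4]
gripper_width: 0.109
```

>>> {"method": "arm_command", "body": {"increments": "0 0 0 0 0 0 0.1; 0 0 0 0 0 0 0.2; 0 0 0 0 0 0 0.3; 0 0 0 0 0 0 0.4; 0 0 0 0 0 0 0.5; 0 0 0 0 0 0 0.6; 0 0 0 0 0 0 0.7; 0 0 0 0 0 0 0.8"}}

```text
time: 29.35
eef_pos: [0.5179, 0.112, 0.0388]
ee_rot: [-2.959, -1.049, 0.001]
contact_force: [-1.7, 0.1, 8.0]
gripper_width: 0.11
```

>>> {"method": "arm_command", "body": {"increments": "0 0 0 0 0 0 0.1; 0 0 0 0 0 0 0.2; 0 0 0 0 0 0 0.3; 0 0 0 0 0 0 0.4; 0 0 0 0 0 0 0.5; 0 0 0 0 0 0 0.57; 0 0 0 0 0 0 0.6; 0 0 0 0 0 0 0.6"}}

```text
time: 30.15
eef_pos: [0.5177, 0.1124, 0.0388]
ee_rot: [-3.136, -0.133, 0.002]
contact_force: [-3.2, 1.0, 9.6]
gripper_width: 0.114
```

Run:
```python
from h import *
s,q,Rc=state(); print(s["contact_force"],s["wrist_torque"],q,s["gripper_width"],s["qpos"].round(2)); y=Rc.apply([0,1,0]); print(np.degrees(np.arctan2(y[1],y[0])))
```

```text
[-3.1552004   1.03956449  9.60890975] [ 0.35346081  0.59982767 -0.06248177] [0.51773421 0.11235424 0.03882602] 0.11417452764936249 [-0.25  0.66 -0.1   1.98  0.12  0.51 -1.92]
-85.15967903239232
```

>>> {"method": "arm_command", "body": {"increments": "0 0 0 0 0 0 0.03; 0 0 0 0 0 0 0.05; 0 0 0 0 0 0 0.05; 0 0 0 0 0 0 0.05; 0 0 0 0 0 0 0.05; 0 0 0 0 0 0 0.05; 0 0 0 0 0 0 0.05; 0 0 0 0 0 0 0.05"}}

```text
time: 30.95
eef_pos: [0.5177, 0.1124, 0.0388]
ee_rot: [-3.139, -0.057, 0.003]
contact_force: [-2.3, 2.0, 10.0]
gripper_width: 0.114
```

Run:
```python
from h import *
s,q,Rc=state(); print(s["contact_force"],s["wrist_torque"],q,s["gripper_width"],s["qpos"].round(2)); y=Rc.apply([0,1,0]); print(np.degrees(np.arctan2(y[1],y[0])))
```

```text
[-2.31622232  1.9556945  10.04942192] [0.36270885 0.52176234 0.61754082] [0.5177452  0.1123669  0.03882277] 0.11379255872281255 [-0.26  0.66 -0.08  1.98  0.1   0.5  -1.95]
-87.9041616362328
```

>>> {"method": "arm_command", "body": {"increments": "0 0 0 0 0 0 -0.03; 0.2 0 0 0 0 0 -0.03; 0.4 0 0 0 0 0 -0.03; 0.4 0 0 0 0 0 -0.03; 0.4 0 0 -5 0 0 -0.03; 0.4 0 0 -40 0 0 -0.03; 0.4 0 0 -85 0 0 -0.03; 0.4 0 0 -130 0 0 -0.03"}}

```text
time: 31.75
eef_pos: [0.5175, 0.1115, 0.17]
ee_rot: [-3.138, -0.102, 0.004]
contact_force: [0.2, 0.3, -1.1]
gripper_width: 0.399
```

Run:
```python
from h import *
p,d=shot("scene","17",(190,120,320,310))
z=p;hsv=cv2.cvtColor(p,cv2.COLOR_RGB2HSV);C=cloud("scene",d)
m=(hsv[...,1]<60)&(hsv[...,2]>150)
k,l,st,ce=cv2.connectedComponentsWithStats(m.astype(np.uint8))
for j in range(1,k):
    if 12<=st[j,4]<60:
        w=plane("scene",ce[j],.008)[0]
        if .38<w[0]<.62 and -.6<w[1]<.02: print(st[j],ce[j].round(1),w.round(4))
m=(C[...,2]>.062)&(C[...,2]<.08)&(abs(C[...,0]-.49)<.13)&(abs(C[...,1]+.28)<.14)
P=C[m]; e=cv2.fitEllipse((P[:,:2]*1000).astype(np.float32)); print("tub",len(P),e)
shot("top","17",(150,120,410,260))
s,q,Rc=state();print(q,s["qpos"].round(2))
```

```text
[256 208   5   6  25] [258.  210.4] [ 0.4738 -0.065   0.008 ]
[270 210   6   6  28] [272.6 212.7] [ 0.5228 -0.0832  0.008 ]
[243 215   6   6  28] [245.5 217.2] [ 0.4277 -0.0985  0.008 ]
[282 294   7   8  48] [285.  297.2] [ 0.5105 -0.4461  0.008 ]
[314 301   7  22  30] [317.  310.9] [ 0.5849 -0.4959  0.008 ]
[320 324   6  19  21] [322.9 332.7] [ 0.585  -0.5583  0.008 ]
[316 331   5   7  13] [318.1 334.9] [ 0.5721 -0.563   0.008 ]
[326 344   3  10  13] [327.1 348.6] [ 0.5847 -0.5993  0.008 ]
tub 476 ((491.4395751953125, -287.56060791015625), (168.6719970703125, 169.40664672851562), 179.7794647216797)
[0.52037168 0.11214289 0.17390098] [-0.23  0.45 -0.12  1.9   0.07  0.79 -1.9 ]
```

View pics/scene_17.png

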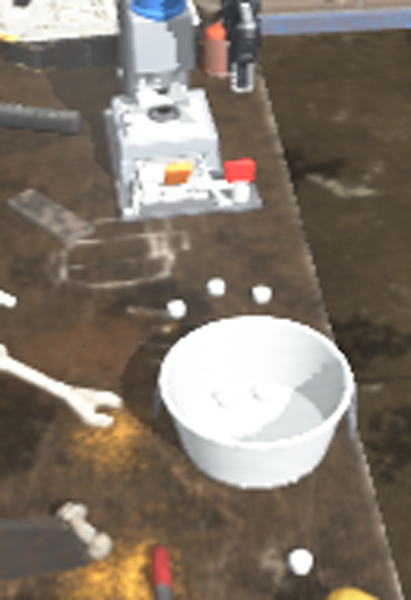

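View pics/top_17.png

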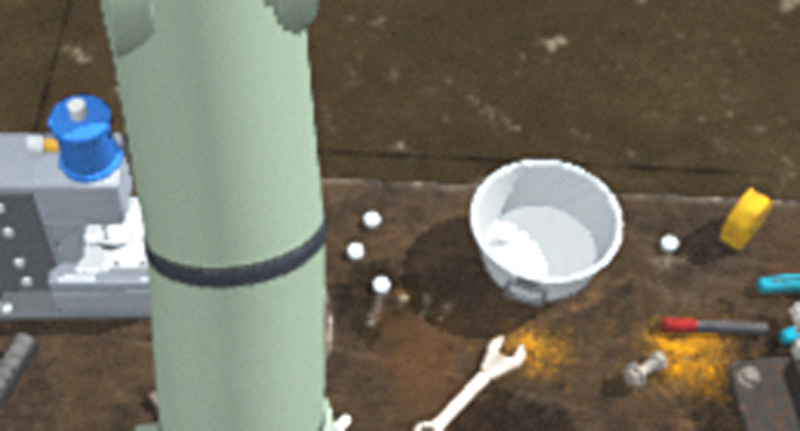

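```bash
cat >> h.py <<'E'
def strays(tag):
    out={}
    for n in("scene","top"):
        z=np.load(f"{n}_{tag}.npz");p=z['p'];hsv=cv2.cvtColor(p,cv2.COLOR_RGB2HSV)
        m=(hsv[...,1]<60)&(hsv[...,2]>150)
        k,l,st,ce=cv2.connectedComponentsWithStats(m.astype(np.uint8)); out[n]=[]
        for j in range(1,k):
            if 12<=st[j,4]<60 and max(st[j,2:4])<9 :
                w=plane(n,ce[j],.007)[0]
                if .38<w[0]<.57 and -.55<w[1]<.02: out[n].append(w[:2])
    for a in out["scene"]:
        b=[b for b in out["top"] if np.hypot(*(a-b))<.02]
        print("scene",a.round(4),"top",b[0].round(4) if b else None,"mean",((a+b[0])/2).round(4) if b else None)
    for b in out["top"]:
        if not [a for a in out["scene"] if np.hypot(*(a-b))<.02]: print("top only",b.round(4))
E
python3 - <<'E'
from h import *
strays("17")
go([.475,-.0615,.12],best(np.radians(94.8)),.6)
E
```

```text
scene [ 0.4739 -0.0637] top [ 0.4737 -0.0586] mean [ 0.4738 -0.0611]
scene [ 0.523 -0.082] top [ 0.5221 -0.0764] mean [ 0.5226 -0.0792]
scene [ 0.4277 -0.0972] top [ 0.4268 -0.0922] mean [ 0.4273 -0.0947]
scene [ 0.5107 -0.4453] top [ 0.5106 -0.4415] mean [ 0.5106 -0.4434]
t 31.85 q [-0.23  0.45 -0.12  1.9   0.07  0.79 -1.9 ] | row: 0.6 -56.8 170.5 52.9 -0.004 -0.006 -0.019 | |d| 187.0 ang 0.02
```

>>> {"method": "arm_command", "body": {"increments": "0.6 -7 20 0 0 0 -0.019; 0.6 -14 44 0 0 0 -0.019; 0.6 -22 68 0 0 0 -0.019; 0.6 -30 92 15 0 0 -0.019; 0.6 -38 118 30 0 0 -0.019; 0.6 -46 142 53 0 0 -0.019; 0.6 -57 170 75 0 0 -0.019; 0.6 -57 170 95 0 0 -0.019"}}

```text
time: 32.65
eef_pos: [0.4705, -0.0653, 0.0723]
ee_rot: [-3.139, -0.125, 0.005]
contact_force: [0.1, 1.3, 0.1]
gripper_width: 0.602
```

Run:
```python
from h import *
go([.474,-.0615,.003],best(np.radians(94.8)),.6)
```

```text
t 32.65 q [ 0.08  0.55 -0.09  2.1   0.1   0.5  -1.57] | row: 0.6 4.0 -3.4 69.3 -0.001 0.003 -0.004 | |d| 70.0 ang 0.01
```

>>> {"method": "arm_command", "body": {"increments": "0.6 0 0 20 0 0 0; 0.6 0 0 40 0 0 0; 0.6 0 0 45 0 0 0; 0.6 0 0 45 0 0 0; 0.6 0 0 45 0 0 0; 0.6 0 0 45 0 0 0; 0.6 0 0 45 0 0 0; 0.6 0 0 45 0 0 0"}}

```text
time: 33.45
eef_pos: [0.4722, -0.0615, 0.0286]
ee_rot: [-3.137, -0.132, 0.002]
contact_force: [-0.3, 0.3, -0.4]
gripper_width: 0.604
```

Run:
```python
from h import *
go([.474,-.0615,.003],best(np.radians(94.8)),.6)
shot("scene","18",(220,150,300,230))
```

```text
t 33.45 q [ 0.06  0.64 -0.08  2.12  0.11  0.39 -1.59] | row: 0.6 1.9 0.2 25.6 -0.002 0.001 0.001 | |d| 26.0 ang 0.0
```

View pics/scene_18.png

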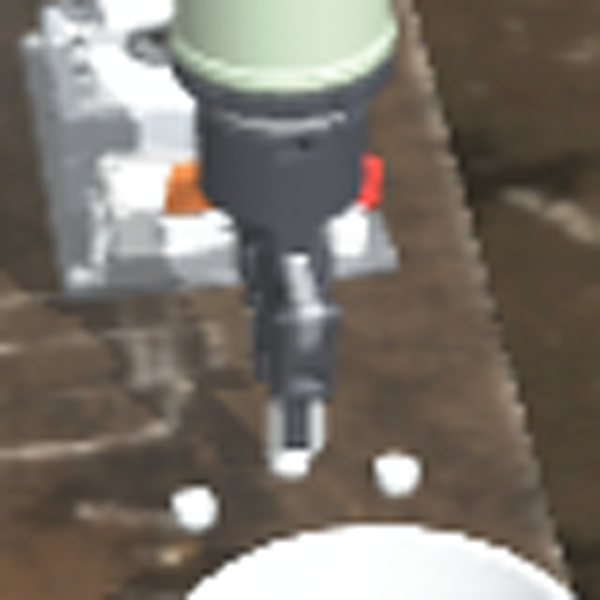

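>>> {"method": "arm_command", "body": {"increments": "0.6 0 0 10 0 0 0; 0.6 0 0 18 0 0 0; 0.6 0 0 23 0 0 0; 0.6 0 0 25 0 0 0; 0.4 0 0 25 0 0 0; 0.3 0 0 25 0 0 0; 0.2 0 0 25 0 0 0; 0.1 0 0 25 0 0 0", "newtons": 40}}

```text
time: 34.3
eef_pos: [0.472, -0.0615, 0.0034]
ee_rot: [-3.137, -0.132, 0.002]
contact_force: [-1.0, -0.5, 4.0]
gripper_width: 0.176
```

>>> {"method": "arm_command", "body": {"increments": "0 0 0 0 0 0 0; 0 0 0 0 0 0 0; 0 0 0 0 0 0 0; 0 0 0 0 0 0 0; 0 0 0 -10 0 0 0; 0 0 0 -40 0 0 0; 0 0 0 -80 0 0 0; 0 0 0 -120 0 0 0"}}

```text
time: 35.1
eef_pos: [0.4716, -0.0617, 0.125]
ee_rot: [-3.137, -0.132, 0.004]
contact_force: [1.4, -0.5, -0.3]
gripper_width: 0.181
```

Run:
```python
from h import *
shot("scene","19",(220,150,300,230))
go([.490,-.285,.125],best(np.radians(94.8)),0)
```

```text
t 35.15 q [ 0.09  0.44 -0.11  2.07  0.08  0.63 -1.55] | row: 0 -2.9 223.6 5.2 -0.001 -0.004 0.0 | |d| 224.0 ang 0.0
```

View pics/scene_19.png

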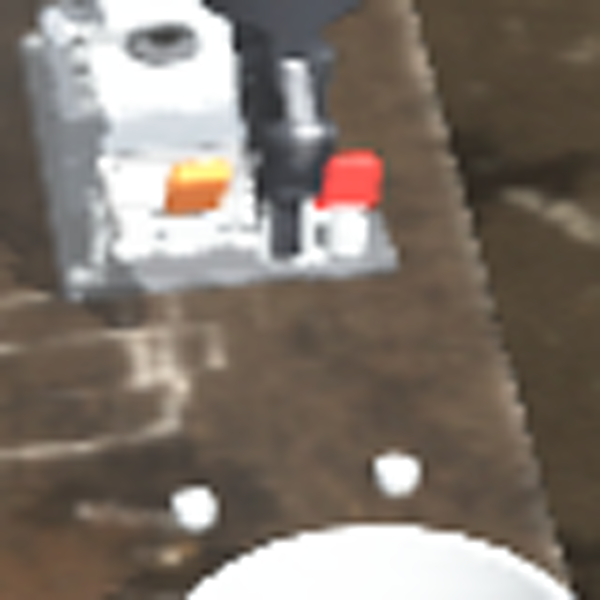

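>>> {"method": "arm_command", "body": {"increments": "0 0 20 0 0 0 0; 0 -1 60 0 0 0 0; 0 -1 105 0 0 0 0; 0 -2 150 0 0 0 0; 0 -3 190 0 0 0 0; 0 -3 215 5 0 0 0; 0 -3 223 5 0 0 0; 0 -3 223 20 0 0 0"}}

```text
time: 35.95
eef_pos: [0.4884, -0.2857, 0.1042]
ee_rot: [-3.138, -0.129, -0.001]
contact_force: [0.4, 0.1, 0.4]
gripper_width: 0.179
```

>>> {"method": "arm_command", "body": {"increments": "0 0 0 20 0 0 0; 0 0 0 30 0 0 0; 0.2 0 0 30 0 0 0; 0.4 0 0 30 0 0 0; 0.5 0 0 30 0 0 0; 0.5 0 0 30 0 0 0; 0.5 0 0 0 0 0 0; 0.5 0 0 -30 0 0 0"}}

```text
time: 36.75
eef_pos: [0.4876, -0.284, 0.1333]
ee_rot: [-3.136, -0.132, 0.005]
contact_force: [-0.1, -1.4, 0.3]
gripper_width: 0.498
```

Run:
```python
from h import *
s,q,Rc=state();print(q)
shot("scene","20",(200,180,320,310)); shot("top","20",(200,130,410,270)); strays("20")
go([.522,-.0795,.08],best(np.radians(94.8)),.6)
```

```text
[ 0.48756533 -0.28396624  0.13334803]
scene [ 0.4277 -0.0972] top None mean None
scene [ 0.5107 -0.4453] top [ 0.5106 -0.4415] mean [ 0.5106 -0.4434]
t 36.85 q [ 0.49  0.55 -0.1   1.84  0.07  0.75 -1.13] | row: 0.6 49.4 -202.2 56.5 0.001 -0.003 0.0 | |d| 216.0 ang 0.0
```

View pics/scene_20.png

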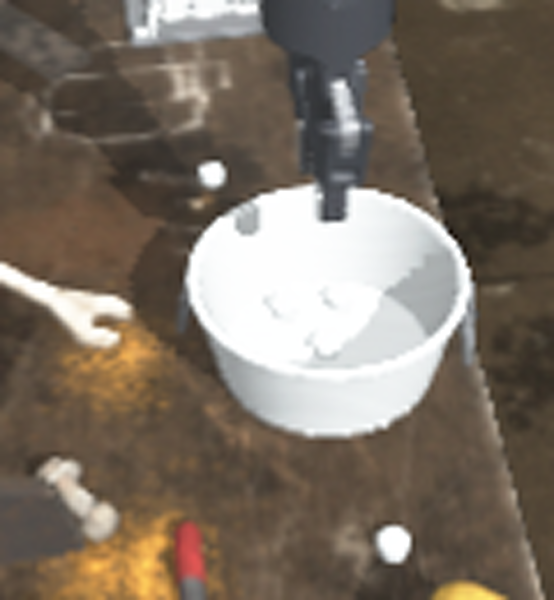

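>>> {"method": "arm_command", "body": {"increments": "0.6 5 -20 0 0 0 0; 0.6 15 -60 0 0 0 0; 0.6 25 -105 0 0 0 0; 0.6 36 -150 10 0 0 0; 0.6 45 -185 20 0 0 0; 0.6 49 -200 35 0 0 0; 0.6 49 -203 50 0 0 0; 0.6 49 -203 60 0 0 0"}}

```text
time: 37.65
eef_pos: [0.5193, -0.0768, 0.0721]
ee_rot: [-3.137, -0.135, 0.004]
contact_force: [0.9, -0.2, -0.1]
gripper_width: 0.6
```

>>> {"method": "arm_command", "body": {"increments": "0.6 0 0 15 0 0 0; 0.6 0 0 30 0 0 0; 0.6 0 0 35 0 0 0; 0.6 0 0 35 0 0 0; 0.6 0 0 35 0 0 0; 0.6 0 0 35 0 0 0; 0.6 0 0 35 0 0 0; 0.6 0 0 35 0 0 0"}}

```text
time: 38.45
eef_pos: [0.5197, -0.0777, 0.0384]
ee_rot: [-3.137, -0.132, 0.002]
contact_force: [-0.5, 0.3, 0.0]
gripper_width: 0.599
```

Run:
```python
from h import *
go([.522,-.0795,.0035],best(np.radians(94.8)),.6)
shot("scene","21",(220,150,300,230))
```

```text
t 38.45 q [ 0.1   0.66 -0.08  1.99  0.11  0.5  -1.55] | row: 0.6 2.2 2.1 34.9 -0.002 0.001 0.0 | |d| 35.0 ang 0.0
```

View pics/scene_21.png

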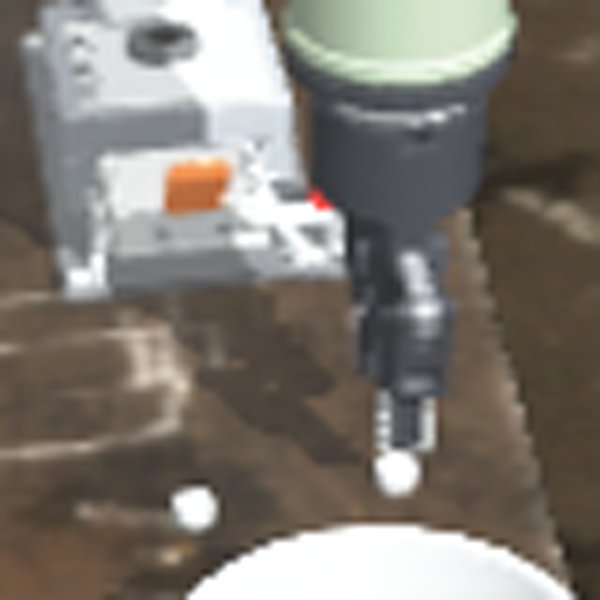

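>>> {"method": "arm_command", "body": {"increments": "0.6 -1 2 12 0 0 0; 0.6 -1 2 24 0 0 0; 0.6 -1 2 31 0 0 0; 0.6 -1 2 35 0 0 0; 0.4 -1 2 35 0 0 0; 0.3 -1 2 35 0 0 0; 0.2 -1 2 35 0 0 0; 0.1 -1 2 35 0 0 0"}}

```text
time: 39.3
eef_pos: [0.5188, -0.0796, 0.0034]
ee_rot: [-3.137, -0.132, 0.002]
contact_force: [-0.4, 0.5, 2.8]
gripper_width: 0.182
```

>>> {"method": "arm_command", "body": {"increments": "0 0 0 0 0 0 0; 0 0 0 0 0 0 0; 0 0 0 0 0 0 0; 0 0 0 0 0 0 0; 0 0 0 -10 0 0 0; 0 0 0 -40 0 0 0; 0 0 0 -80 0 0 0; 0 0 0 -120 0 0 0"}}

```text
time: 40.1
eef_pos: [0.5184, -0.0798, 0.1248]
ee_rot: [-3.137, -0.132, 0.004]
contact_force: [0.2, -0.6, -0.1]
gripper_width: 0.181
```

Run:
```python
from h import *
shot("scene","22",(200,130,320,310))
go([.492,-.275,.11],best(np.radians(94.8)),0)
p=np.load("scene_22.npz");C=cloud("scene",p['d'])
m=(C[...,2]>.062)&(C[...,2]<.08)&(abs(C[...,0]-.49)<.13)&(abs(C[...,1]+.28)<.14)
P=C[m]; e=cv2.fitEllipse((P[:,:2]*1000).astype(np.float32)); print("tub",len(P),e)
```

```text
t 40.15 q [ 0.12  0.5  -0.11  1.95  0.08  0.69 -1.52] | row: 0 -45.3 191.7 20.3 -0.001 -0.005 0.0 | |d| 198.0 ang 0.0
tub 476 ((491.5220947265625, -287.40667724609375), (168.48609924316406, 170.03054809570312), 155.23390197753906)
```

View pics/scene_22.png

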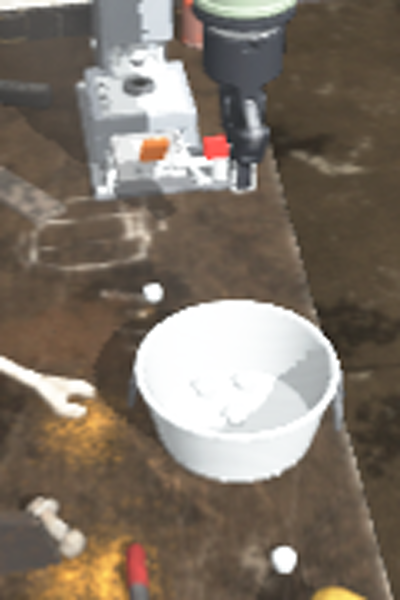

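>>> {"method": "arm_command", "body": {"increments": "0 -4 17 0 0 0 0; 0 -12 50 0 0 0 0; 0 -21 90 0 0 0 0; 0 -30 130 0 0 0 0; 0 -38 165 0 0 0 0; 0 -45 188 5 0 0 0; 0 -45 192 15 0 0 0; 0 -45 192 20 0 0 0"}}

```text
time: 40.95
eef_pos: [0.4896, -0.2752, 0.1023]
ee_rot: [-3.137, -0.13, 0.004]
contact_force: [-0.1, 0.5, 0.0]
gripper_width: 0.179
```

>>> {"method": "arm_command", "body": {"increments": "0 0 0 15 0 0 0; 0 0 0 25 0 0 0; 0.2 0 0 25 0 0 0; 0.4 0 0 25 0 0 0; 0.5 0 0 25 0 0 0; 0.5 0 0 25 0 0 0; 0.5 0 0 0 0 0 0; 0.5 0 0 -30 0 0 0"}}

```text
time: 41.75
eef_pos: [0.4896, -0.2747, 0.1329]
ee_rot: [-3.136, -0.132, 0.006]
contact_force: [1.1, -0.4, 1.6]
gripper_width: 0.499
```

Run:
```python
from h import *
s,q,Rc=state();print(q)
shot("scene","23",(200,180,320,310)); shot("top","23",(200,130,410,270)); strays("23")
go([.427,-.095,.08],best(np.radians(94.8)),.6)
```

```text
[ 0.48959745 -0.27465937  0.13285193]
scene [ 0.4285 -0.0966] top None mean None
scene [ 0.5107 -0.4453] top [ 0.5106 -0.4415] mean [ 0.5106 -0.4434]
t 41.85 q [ 0.48  0.55 -0.1   1.85  0.08  0.75 -1.15] | row: 0.6 -49.5 -185.7 56.0 0.001 -0.003 0.0 | |d| 200.0 ang 0.0
```

View pics/scene_23.png

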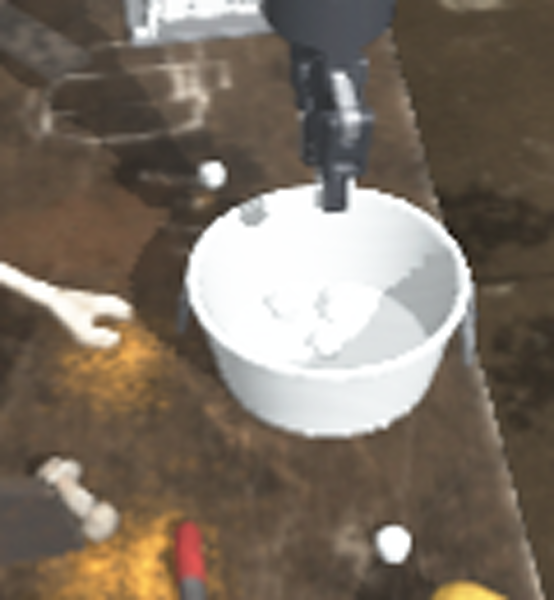

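>>> {"method": "arm_command", "body": {"increments": "0.6 -5 -18 0 0 0 0; 0.6 -15 -55 0 0 0 0; 0.6 -26 -95 0 0 0 0; 0.6 -36 -135 10 0 0 0; 0.6 -45 -168 20 0 0 0; 0.6 -49 -182 35 0 0 0; 0.6 -49 -185 50 0 0 0; 0.6 -49 -185 60 0 0 0"}}

```text
time: 42.65
eef_pos: [0.4255, -0.094, 0.0724]
ee_rot: [-3.137, -0.134, 0.003]
contact_force: [-0.8, -0.7, -0.1]
gripper_width: 0.597
```

>>> {"method": "arm_command", "body": {"increments": "0.6 0 0 15 0 0 0; 0.6 0 0 30 0 0 0; 0.6 0 0 35 0 0 0; 0.6 0 0 35 0 0 0; 0.6 0 0 35 0 0 0; 0.6 0 0 35 0 0 0; 0.6 0 0 35 0 0 0; 0.6 0 0 35 0 0 0"}}

```text
time: 43.45
eef_pos: [0.4258, -0.0947, 0.0385]
ee_rot: [-3.137, -0.132, 0.002]
contact_force: [0.2, 0.7, -0.2]
gripper_width: 0.601
```

Run:
```python
from h import *
go([.427,-.095,.0035],best(np.radians(94.8)),.6)
shot("scene","24",(220,150,300,230))
```

```text
t 43.45 q [ 0.15  0.58 -0.08  2.21  0.13  0.35 -1.53] | row: 0.6 1.2 0.5 35.0 -0.002 0.001 0.0 | |d| 35.0 ang 0.0
```

View pics/scene_24.png

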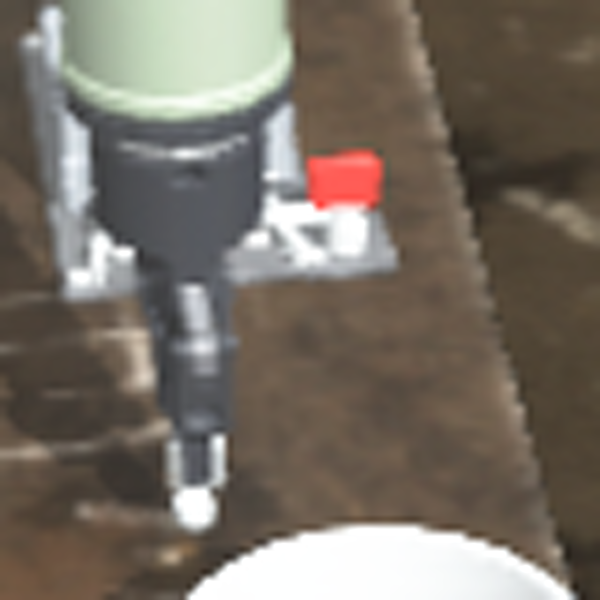

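>>> {"method": "arm_command", "body": {"increments": "0.6 0 0 12 0 0 0; 0.6 0 0 24 0 0 0; 0.6 0 0 31 0 0 0; 0.6 0 0 35 0 0 0; 0.4 0 0 35 0 0 0; 0.3 0 0 35 0 0 0; 0.2 0 0 35 0 0 0; 0.1 0 0 35 0 0 0"}}

```text
time: 44.3
eef_pos: [0.4256, -0.0946, 0.0035]
ee_rot: [-3.137, -0.132, 0.002]
contact_force: [-1.7, -0.3, 4.2]
gripper_width: 0.177
```

>>> {"method": "arm_command", "body": {"increments": "0 0 0 0 0 0 0; 0 0 0 0 0 0 0; 0 0 0 0 0 0 0; 0 0 0 0 0 0 0; 0 0 0 -10 0 0 0; 0 0 0 -40 0 0 0; 0 0 0 -80 0 0 0; 0 0 0 -120 0 0 0"}}

```text
time: 45.1
eef_pos: [0.4252, -0.0946, 0.125]
ee_rot: [-3.137, -0.132, 0.004]
contact_force: [-0.7, -0.6, -0.3]
gripper_width: 0.178
```

Run:
```python
from h import *
shot("scene","25",(200,130,320,310))
go([.49,-.285,.11],best(np.radians(94.8)),0)
p=np.load("scene_25.npz");C=cloud("scene",p['d'])
m=(C[...,2]>.062)&(C[...,2]<.08)&(abs(C[...,0]-.49)<.13)&(abs(C[...,1]+.28)<.14)
P=C[m]; e=cv2.fitEllipse((P[:,:2]*1000).astype(np.float32)); print("tub",len(P),e)
```

```text
t 45.15 q [ 0.19  0.39 -0.13  2.16  0.09  0.59 -1.49] | row: 0 46.3 194.5 20.3 -0.001 -0.004 0.0 | |d| 201.0 ang 0.0
tub 487 ((491.4595031738281, -287.4827575683594), (168.72540283203125, 169.39556884765625), 173.94802856445312)
```

View pics/scene_25.png

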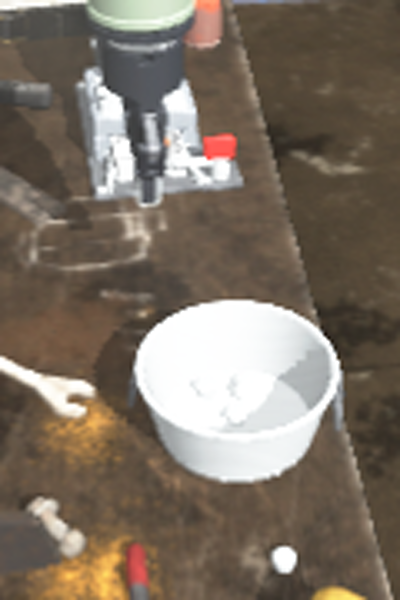

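>>> {"method": "arm_command", "body": {"increments": "0 4 17 0 0 0 0; 0 12 50 0 0 0 0; 0 21 90 0 0 0 0; 0 30 130 0 0 0 0; 0 38 168 0 0 0 0; 0 45 190 5 0 0 0; 0 46 194 15 0 0 0; 0 46 194 20 0 0 0"}}

```text
time: 45.95
eef_pos: [0.4873, -0.2842, 0.1021]
ee_rot: [-3.136, -0.131, 0.004]
contact_force: [0.4, 0.1, -0.4]
gripper_width: 0.177
```

>>> {"method": "arm_command", "body": {"increments": "0 0 0 15 0 0 0; 0 0 0 25 0 0 0; 0.2 0 0 25 0 0 0; 0.4 0 0 25 0 0 0; 0.5 0 0 25 0 0 0; 0.5 0 0 25 0 0 0; 0.5 0 0 0 0 0 0; 0.5 0 0 -30 0 0 0"}}

```text
time: 46.75
eef_pos: [0.4874, -0.2839, 0.1328]
ee_rot: [-3.136, -0.132, 0.006]
contact_force: [0.3, 0.5, 0.2]
gripper_width: 0.5
```

Run:
```python
from h import *
s,q,Rc=state();print(q)
shot("scene","26",(200,180,320,310)); shot("top","26",(200,130,410,270)); strays("26")
go([.510,-.444,.08],best(np.radians(94.8)),.6)
```

```text
[ 0.48735948 -0.28386183  0.13281534]
scene [ 0.5107 -0.4453] top [ 0.5106 -0.4415] mean [ 0.5106 -0.4434]
t 46.85 q [ 0.5   0.55 -0.11  1.84  0.08  0.75 -1.14] | row: 0.6 6.9 160.0 56.4 0.001 -0.003 0.0 | |d| 170.0 ang 0.0
```

View pics/scene_26.png

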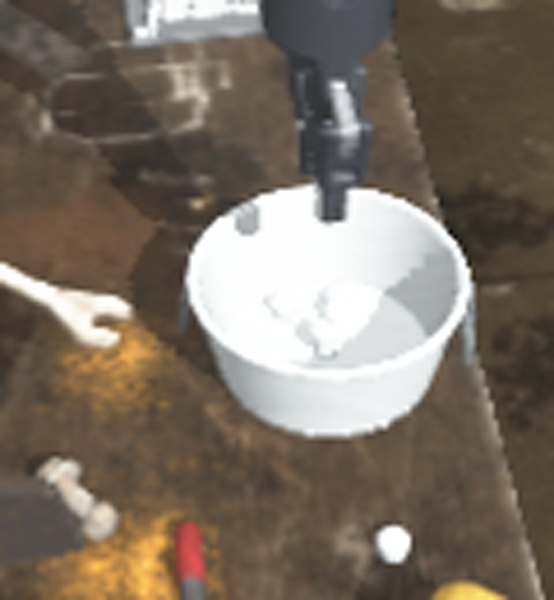

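>>> {"method": "arm_command", "body": {"increments": "0.6 1 15 0 0 0 0; 0.6 2 45 0 0 0 0; 0.6 4 80 0 0 0 0; 0.6 5 115 5 0 0 0; 0.6 7 145 15 0 0 0; 0.6 7 158 30 0 0 0; 0.6 7 160 45 0 0 0; 0.6 7 160 60 0 0 0"}}

```text
time: 47.65
eef_pos: [0.5076, -0.4428, 0.0705]
ee_rot: [-3.136, -0.131, 0.004]
contact_force: [0.6, -0.2, -1.1]
gripper_width: 0.6
```

>>> {"method": "arm_command", "body": {"increments": "0.6 0 0 15 0 0 0; 0.6 0 0 30 0 0 0; 0.6 0 0 35 0 0 0; 0.6 0 0 35 0 0 0; 0.6 0 0 35 0 0 0; 0.6 0 0 35 0 0 0; 0.6 0 0 35 0 0 0; 0.6 0 0 35 0 0 0"}}

```text
time: 48.45
eef_pos: [0.5083, -0.443, 0.0377]
ee_rot: [-3.137, -0.132, 0.002]
contact_force: [-0.3, -0.1, -0.7]
gripper_width: 0.603
```

Run:
```python
from h import *
go([.510,-.444,.0035],best(np.radians(94.8)),.6)
shot("scene","27",(230,210,330,330));shot("top","27",(280,140,410,240))
```

```text
t 48.45 q [ 0.69  0.83 -0.09  1.58  0.1   0.74 -0.93] | row: 0.6 1.7 1.2 34.2 -0.002 0.001 0.0 | |d| 34.0 ang 0.0
```

View pics/scene_27.png

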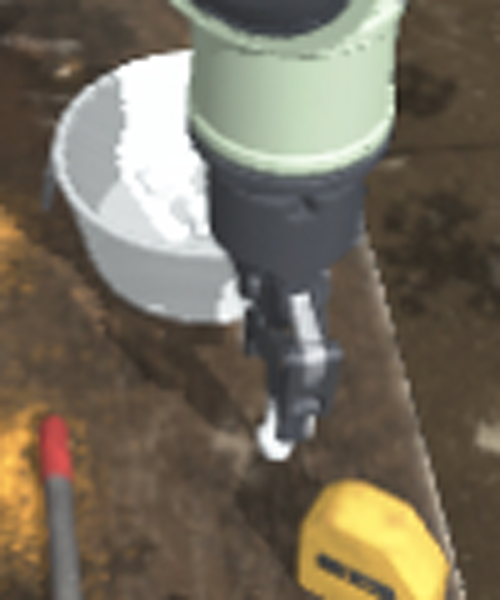

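View pics/top_27.png

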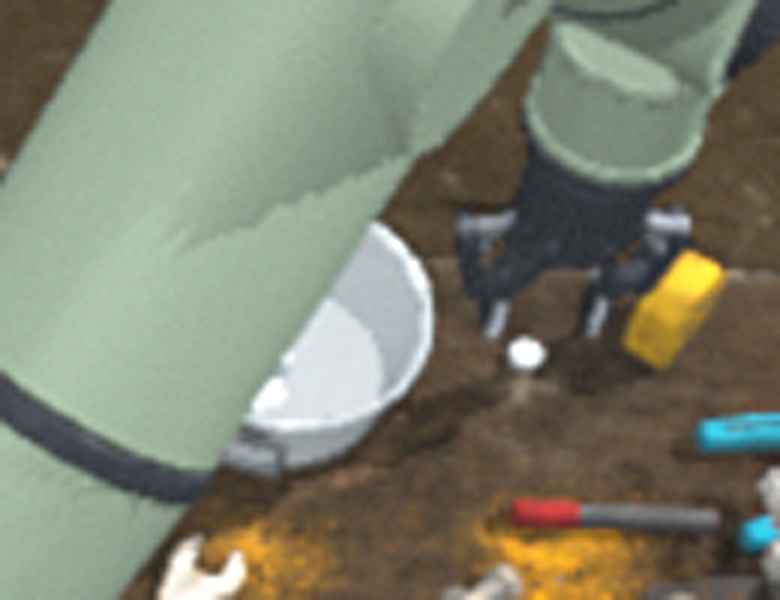

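Run:
```python
from h import *
s,q,Rc=state()
f=q+Rc.apply([0,.027,0]); print(q)
for P in (f,f-[0,0,.034],q-[0,0,.034],[.5106,-.4434,.007]): 
    print(proj("scene",P).round(1),proj("top",P).round(1))
```

```text
[ 0.50820883 -0.4429554   0.03754043]
[[286.8 297.2]] [[376.7 194.1]]
[[286.3 305.8]] [[374.7 199.3]]
[[283.9 297.5]] [[367.5 199.5]]
[[284.9 296.7]] [[367.8 198.4]]
```

>>> {"method": "arm_command", "body": {"increments": "0.6 0 0 12 0 0 0; 0.6 0 0 24 0 0 0; 0.6 0 0 30 0 0 0; 0.6 0 0 34 0 0 0; 0.4 0 0 34 0 0 0; 0.3 0 0 34 0 0 0; 0.2 0 0 34 0 0 0; 0.1 0 0 34 0 0 0"}}

```text
time: 49.35
eef_pos: [0.5083, -0.443, 0.0038]
ee_rot: [-3.137, -0.132, 0.002]
contact_force: [0.1, -0.3, 2.2]
gripper_width: 0.173
```

>>> {"method": "arm_command", "body": {"increments": "0 0 0 0 0 0 0; 0 0 0 0 0 0 0; 0 0 0 0 0 0 0; 0 0 0 0 0 0 0; 0 0 0 -10 0 0 0; 0 0 0 -40 0 0 0; 0 0 0 -80 0 0 0; 0 0 0 -130 0 0 0"}}

```text
time: 50.15
eef_pos: [0.5075, -0.4424, 0.134]
ee_rot: [-3.135, -0.132, 0.006]
contact_force: [1.8, 0.1, 0.5]
gripper_width: 0.178
```

Run:
```python
from h import *
shot("scene","28",(200,160,330,330)); 
go([.49,-.295,.11],best(np.radians(94.8)),0)
```

```text
t 50.2 q [ 0.69  0.69 -0.1   1.53  0.08  0.92 -0.92] | row: 0 -8.1 -151.3 33.0 0.004 -0.005 0.0 | |d| 155.0 ang 0.01
```

View pics/scene_28.png

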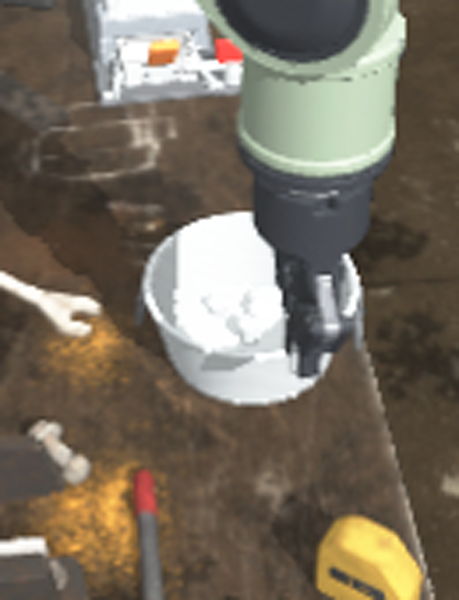

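>>> {"method": "arm_command", "body": {"increments": "0 -1 -15 0 0 0 0; 0 -3 -45 0 0 0 0; 0 -5 -80 0 0 0 0; 0 -7 -115 0 0 0 0; 0 -8 -140 0 0 0 0; 0 -8 -151 10 0 0 0; 0 -8 -151 25 0 0 0; 0 -8 -151 33 0 0 0"}}

```text
time: 51.0
eef_pos: [0.4874, -0.2933, 0.0996]
ee_rot: [-3.137, -0.132, 0.004]
contact_force: [-0.1, -0.5, -0.1]
gripper_width: 0.176
```

>>> {"method": "arm_command", "body": {"increments": "0 0 0 15 0 0 0; 0 0 0 25 0 0 0; 0.2 0 0 25 0 0 0; 0.4 0 0 25 0 0 0; 0.5 0 0 25 0 0 0; 0.5 0 0 25 0 0 0; 0.5 0 0 0 0 0 0; 0.5 0 0 -40 0 0 0"}}

```text
time: 51.8
eef_pos: [0.4867, -0.2927, 0.14]
ee_rot: [-3.135, -0.133, 0.008]
contact_force: [0.0, -0.5, 1.3]
gripper_width: 0.501
```

>>> {"method": "arm_command", "body": {"increments": "0.5 -10 0 -20 0 0 0; 0.5 -30 0 -50 0 0 0; 0.5 -50 0 -80 0 0 0; 0.5 -70 0 -110 0 0 0; 0.5 -80 0 -130 0 0 0; 0.5 -80 0 -150 0 0 0; 0.5 -80 0 -150 0 0 0; 0.5 -80 0 -150 0 0 0"}}

```text
time: 52.6
eef_pos: [0.4083, -0.3003, 0.2911]
ee_rot: [-3.138, -0.132, 0.002]
contact_force: [-0.0, -0.5, -0.3]
gripper_width: 0.498
```

Run:
```python
from h import *
s,q,Rc=state();print(q,s["gripper_width"],s["time"])
p,d=shot("scene","29"); p2,d2=shot("top","29"); strays("29")
def enh(p,box,n,s):
    x0,y0,x1,y1=box;q=np.clip((p[y0:y1,x0:x1].astype(float)-150)*2.4,0,255).astype(np.uint8)
    cv2.imwrite(n,cv2.resize(q[:,:,::-1],None,fx=s,fy=s,interpolation=cv2.INTER_CUBIC))
enh(p,(235,205,310,275),"pics/s29c.png",8)
x0,y0,x1,y1=(195,130,295,205);cv2.imwrite("pics/s29p.png",cv2.resize(p[y0:y1,x0:x1,::-1],None,fx=8,fy=8,interpolation=cv2.INTER_CUBIC))
```

```text
[ 0.40834265 -0.30027826  0.29110596] 0.4981309003898752 52.6
```

View pics/scene_29.png

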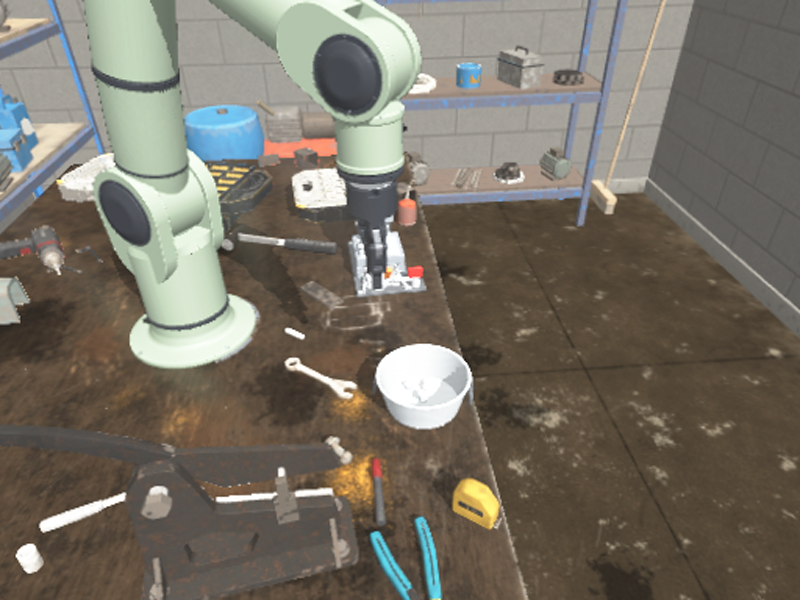

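View pics/s29c.png

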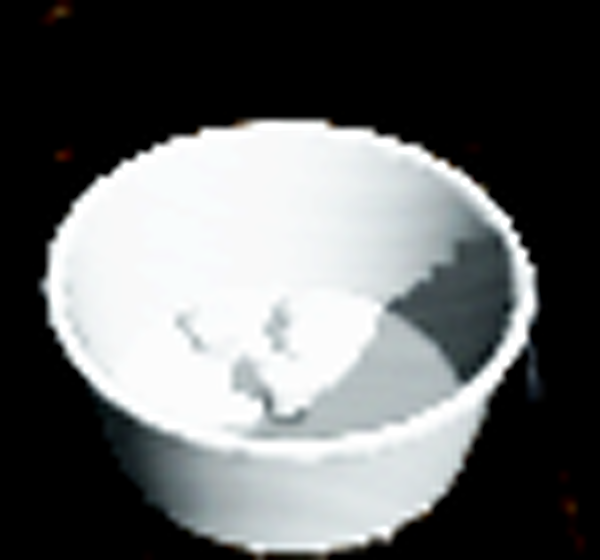

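View pics/s29p.png

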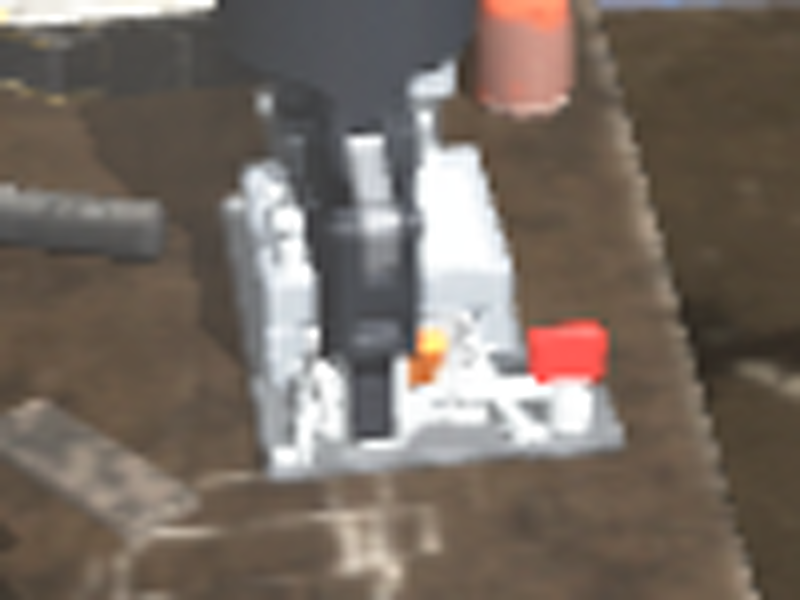

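View pics/top_29.png

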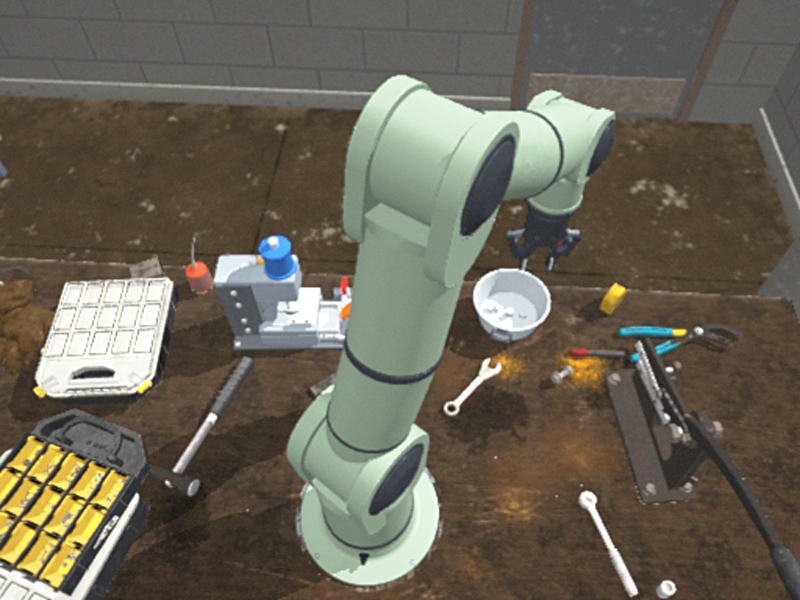

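```bash
python3 -c "
from rig import manip
print(manip.finish_job())"
```

```text
the job is handed in; nothing more can be done
None
```

The job is done and handed in at about 53 s of the 208 s allowed.

I turned the red button aside, drew the tray straight out, and tipped it into the tub to about 60°. I then slid the tray back and closed the button until it met its stop, at about 0.6 N m. Last, I picked up the four stray slugs one by one and dropped them in the tub.

What the last checks showed:
- **Tray:** it looked empty in the top view. It is back home, about 1.3 mm further in than where I first gripped it, with only a few newtons of resistance.
- **Button:** the picture shows it closed across the tray.
- **Bench:** no slug was found outside the tub in either view. The tub had not moved, and the oil can, tape measure and marker still look to be in their starting places.

I could not count the slugs in the tub exactly. Two were visible after pouring, and in the final overexposed pictures they lie against each other. I did see each stray leave the bench.

The two cameras disagreed by about 5 mm in y, so I used their mean, or the contact force where I had it.

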